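Close up the mended pots

ROBOT

A 7-joint arm with a two-finger parallel gripper is mounted at the origin on the work surface. World frame = base frame: x ahead of the robot, y to its left, z up, the work surface at z = 0. Lengths are in m, angles in rad, forces in N, time in s.
With the tool pointing down it reaches from about 0.425 to 0.95 m from the base axis. Payload 16.7 kg.
Tool frame: the origin (TCP) lies on the centre line of the jaws, within the pads' length; the fingertips stand 25 mm ahead of it and the grasp point (between the pads) lies 6 mm ahead of it; z points along the fingers, y is the direction in which the jaws open and shut (so a half turn about z gives the same grasp; the last joint's range is limited). The gripper opens to 94 mm and grips with 3 to 60 N. Pads are 16 mm wide; open, the fingers measure 119 mm over their backs; the gripper's body (75 mm by 177 mm) begins 78 mm behind the grasp point.
Start: joints at [-1.448, 0.426, 0.074, 1.606, -0.034, 1.111, -0.067], TCP at [0.181, 0.65, 0.23] pointing down, gripper open.
Joint ranges: [-2.85, 2.85], [-0.5, 2.14], [-1.23, 1.37], [0.21, 2.46], [-1.02, 4.16], [0.16, 2.05], [-2.73, 2.73]. Speed limits (rad/s): [1.89, 1.89, 2.39, 2.39, 3.01, 3.01, 3.01].

INTERFACE

Orientations are given as a rotation vector (axis times angle).
In Python, from station import env, vision gives the robot as it stands. The module is installed in compiled form; this text tells all that it offers.
- The arm moves only by the tool drive_tool, never from a script. Its argument "moves" is a list of rows, each a list of 7 numbers: the shift along the world's x, y, z in mm, then the turn, a rotation vector about the world's x, y, z in degrees, then the gripper command: -1 is shut, 1 is fully open, values between are in proportion. In form: [[x, y, z, ax, ay, az, hand], ...]. A call has 1 to 12 rows; each row shifts and turns the pose as measured when the row begins; what a row does not reach is not made up. A row lasts 1/12 s, in which the tool goes at most 41.7 mm and 7.16 degrees, less where a joint would pass 70% of its speed; a pose out of reach is approached as far as the arm can. A call is refused whole if a number of a shift passes 41.7 or a number of a turn 7.16, either way. A call with a gripper value outside its range is refused whole. The fingers move at their own pace and stop on an object; the grip force is fixed at half the most. Time passes only in rows, so rows that do not move let the fingers close. It gives the time, the measured TCP pose, the force and the opening at its end, in the units of the state.
- env.observe(): the state, without advancing time (a new reading comes with each control period).
- vision.grab_frame(name): name is "scene" or "side" or "wrist"; returns a dict with "img" (384x512x3 uint8, blue, green, red), "mtx" (3x3 intrinsics, pixels), "position" and "rotation" of the camera in the world. Camera axes: x right, y up, looking along -z (the intrinsics and any distortion apply to the point x, -y, -z); pixel columns grow to the right and rows downward; lengths in m; the calibration is good to about 2 mm. A picture is of the moment at which its call begins. There is no depth.
- env.sign_off(): hands the job in, once; it reports no verdict.
The state is a dict: "time": time; "joint_pos": joint angles; "qd": joint speeds; "joint_torque": joint torques, N m; "eef_pos": TCP position; "eef_rot": TCP orientation; "wrist_force": force on the tool from outside, world axes, zero at the start; "ft_torque": the same for the moment, N m; "finger_gap": finger opening in m.
Only numpy, scipy, OpenCV 4.12 (cv2) and the standard library are available. Lean on these libraries where they do the work, as an engineer would, in place of code of your own. Each camera call takes 0.05 s, during which the arm holds its last target.

TASK

The mended vessels are ready to go out: stand the perforated steaming rack on the floor of the large pot, then close each of the two pots and the rectangular tin with the lid that fits it, seated flat all the way round. Lower each part into place rather than dropping it, leave the vessels standing upright where they are, and let go of everything.

Things in the scene. Friction and masses are not known exactly. Their poses are not given: they have to be found in the camera images.
- large_pot: The large open round aluminium pot, loose, about 0.6 kg: 130 mm outside diameter, 124 mm inside, 85 mm high, floor 3 mm thick, two small black ear handles at its +y and -y sides, 61 mm up, reaching 83 mm from the axis. Origin: centre of its underside, on the bench; z up.
- small_pot: The small open round aluminium pot, loose, about 0.4 kg: 90 mm outside diameter, 84 mm inside, 65 mm high, one black ear handle at its +y side, 47 mm up, reaching 63 mm from the axis. Origin: centre of its underside; z up.
- tin: The open rectangular aluminium lunch tin, loose, about 0.45 kg: 126 mm (its x) by 86 mm (its y) outside, walls 3 mm, 55 mm high. Origin: centre of its underside; z up.
- rack: The steaming rack: a round perforated steel disc 100 mm across, 3 mm thick, on three 12 mm feet, with a plain upright steel lifting post (16 mm diameter, 45 mm tall) at its centre, its top 60 mm above the feet; about 0.14 kg. It stands with all feet on the floor of the large pot, under the lid. Origin: centre of its underside at the level of the feet; z up.
- large_lid: The large round aluminium lid, about 0.17 kg: flange 146 mm across, its underside 12 mm up; below it a tapered plug (116 mm across at the flange, 96 mm at the bottom) that goes into the mouth of the large pot until the flange lies on the rim; slightly domed, 19 mm up in the middle, where a black knob 24 to 26 mm in diameter rises to 53 mm. Its origin is the centre of its underside (the bottom of the plug), z up. 
- small_lid: The small round aluminium lid, about 0.11 kg: flange 104 mm across, its underside 12 mm up; below it a tapered plug (76 mm across at the flange, 56 mm at the bottom) that goes into the mouth of the small pot; slightly domed, 19 mm up in the middle, where a black knob 24 to 26 mm in diameter rises to 53 mm. Its origin is the centre of its underside (the bottom of the plug), z up. 
- tin_lid: The rectangular aluminium lid of the tin, about 0.16 kg: flange 142 mm (its x) by 102 mm (its y), underside 12 mm and top 17 mm up; below it a round-edged bead 112 by 72 mm that goes into the mouth of the tin (4 mm play all round, either way about); on top in the middle a black bar handle 60 mm long (along x), 14 mm thick (along y), up to 50 mm. Origin: centre of its underside (the bottom of the bead), z up.
Not all that is in view belongs to the job. Leave any orange look-alike of the rack alone.

How it is judged:
By the outcome, as a careful person would: the job done as asked, in the order asked, and still so for the second after the job is handed in, with the robot touching nothing.
It also fails if it takes over 112 s, if anything falls off the work surface, if the arm or the gripper's body presses on something with over 40 N, if the wrist force passes 120 N, or if a joint passes its speed limit or range.

## Working session

There is one attempt and no reset: what is moved stays moved. The work goes in short steps, Python scripts to look and compute and a tool call to move; the robot and the scene stay as the last step left them, time stands still between calls to the robot, and variables do not carry over. Pictures are saved under pics/ and viewed, and the job is handed in when it is done.

Besides the shell and the picture viewer there is one more tool, called after ">>>" as name(argument=value, ...) on one line, values as JSON. drive_tool: Moves the arm, as the interface text tells. Its arguments: {"type":"object","properties":{"moves":{"type":"array"}},"required":["moves"]}

```bash
mkdir -p pics; ls; python3 - <<'E'
from station import env, vision
import cv2,numpy as np,pickle
s=env.observe(); print(s['time'],s['eef_pos'],s['eef_rot'],s['finger_gap'])
for n in ['scene','side','wrist']:
    f=vision.grab_frame(n); cv2.imwrite(f'pics/{n}0.png',f['img']); pickle.dump(f,open(f'{n}0.pkl','wb'))
    print(n,f['mtx'].tolist(),f['position'],f['rotation'], [k for k in f])
E
```

```text
pics
0.0 [0.18113333 0.64980677 0.22977305] [-4.25677545e-01 -3.11252617e+00  2.04877107e-03] 0.09395849677859724
scene [[362.0245147452428, 0.0, 253.46621359090653], [0.0, 362.0245147452428, 191.37828571956584], [0.0, 0.0, 1.0]] [0.96834027 0.41655392 0.53285885] [0.4927925  1.06387345 2.08868107] ['img', 'mtx', 'position', 'rotation']
side [[460.1321694458674, 0.0, 261.36100450881054], [0.0, 460.1321694458674, 195.09744281204163], [0.0, 0.0, 1.0]] [-0.1338462  -0.813221    0.71252335] [ 0.92928687 -0.31246665 -0.55252209] ['img', 'mtx', 'position', 'rotation']
wrist [[326.74617904630617, 0.0, 254.21753422602], [0.0, 326.74617904630617, 194.2168628210754], [0.0, 0.0, 1.0]] [0.11596336 0.66844306 0.3842908 ] [-0.2029481  -0.15284649  1.29288468] ['img', 'mtx', 'position', 'rotation']
```

View pics/scene0.png

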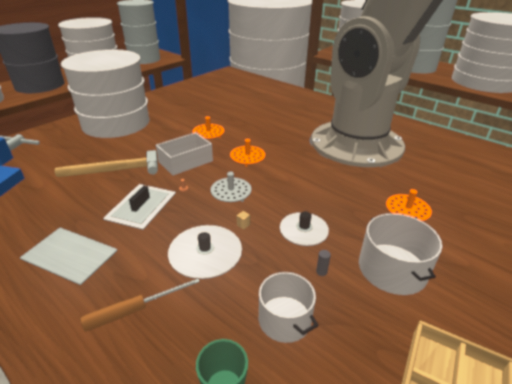

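View pics/side0.png

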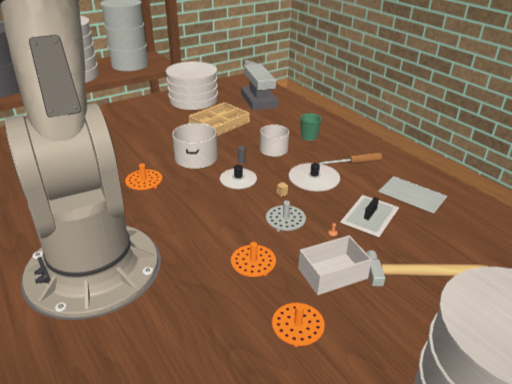

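View pics/wrist0.png

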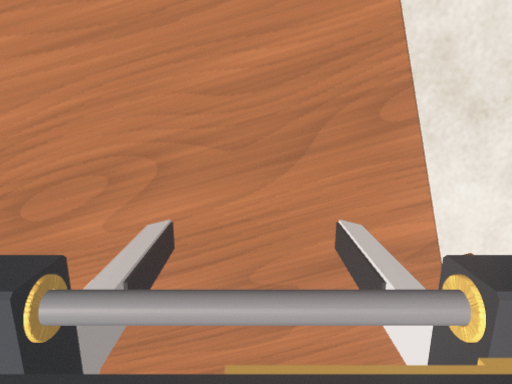

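```bash
cat > h.py <<'E'
import numpy as np,cv2,pickle
from scipy.spatial.transform import Rotation as R
from scipy.optimize import least_squares
def load(n): return pickle.load(open(n+'.pkl','rb'))
def rays(f,px):
    px=np.atleast_2d(np.float64(px)); K=f['mtx']
    d=np.c_[(px[:,0]-K[0,2])/K[0,0],-(px[:,1]-K[1,2])/K[1,1],-np.ones(len(px))]
    rot=np.array(f['rotation']); M=R.from_rotvec(rot).as_matrix() if rot.size==3 else rot
    return np.array(f['position']),d@M.T
def onz(f,px,z):
    o,d=rays(f,px); return o+d*((z-o[2])/d[:,2])[:,None]
def proj(f,P):
    P=np.atleast_2d(P);rot=np.array(f['rotation']); M=R.from_rotvec(rot).as_matrix()
    c=(P-f['position'])@M; K=f['mtx']
    return np.c_[K[0,0]*c[:,0]/-c[:,2]+K[0,2],K[1,1]*-c[:,1]/-c[:,2]+K[1,2]]
def tri(fa,pa,fb,pb):
    o1,d1=rays(fa,pa);o2,d2=rays(fb,pb);d1=d1[0];d2=d2[0]
    t=np.linalg.lstsq(np.c_[d1,-d2],o2-o1,rcond=None)[0]
    a=o1+t[0]*d1;b=o2+t[1]*d2
    return (a+b)/2,np.linalg.norm(a-b)
def circ(P):
    P=P[:,:2]
    r=least_squares(lambda q:np.hypot(P[:,0]-q[0],P[:,1]-q[1])-q[2],[*P.mean(0),.06],loss='soft_l1',f_scale=.001)
    return r.x,np.abs(r.fun).mean()
E
python3 - <<'E'
from h import *
for n in ['scene0','side0']:
    f=load(n);im=f['img']
    hsv=cv2.cvtColor(im,cv2.COLOR_BGR2HSV)
    dark=(hsv[...,2]<70)&(hsv[...,1]<90)
    light=(hsv[...,1]<60)&(hsv[...,2]>90)
    for nm,m in [('dark',dark),('light',light)]:
        k,l,st,c=cv2.connectedComponentsWithStats(m.astype(np.uint8))
        for i in range(1,k):
            if st[i,4]>25 and c[i][1]>90: print(n,nm,i,st[i].tolist(),c[i].round(1), onz(f,c[i],.03)[0].round(3))
for n,x0,y0,w,h in [('scene0',200,180,260,170),('scene0',10,110,270,180),('side0',110,90,240,150),('side0',220,150,240,190)]:
    im=load(n)['img'][y0:y0+h,x0:x0+w]
    cv2.imwrite(f'pics/z_{n}_{x0}.png',cv2.resize(im,None,fx=3,fy=3,interpolation=cv2.INTER_CUBIC))
E
```

```text
scene0 dark 10 [333, 127, 54, 12, 77] [357.8 135.1] [0.008 0.001 0.03 ]
scene0 dark 11 [130, 188, 18, 22, 223] [138.9 198.7] [ 0.64  -0.218  0.03 ]
scene0 dark 12 [300, 213, 10, 15, 114] [304.6 220. ] [0.446 0.11  0.03 ]
scene0 dark 13 [201, 240, 8, 8, 36] [204.5 243.5] [0.638 0.004 0.03 ]
scene0 dark 15 [413, 270, 21, 10, 50] [424.8 275.8] [0.43  0.361 0.03 ]
scene0 dark 16 [295, 317, 22, 17, 62] [308.2 326.7] [0.656 0.262 0.03 ]
scene0 light 23 [0, 135, 39, 15, 240] [ 16.9 140.7] [ 0.714 -0.719  0.03 ]
scene0 light 24 [147, 134, 65, 40, 1782] [179.9 154. ] [ 0.445 -0.309  0.03 ]
scene0 light 29 [211, 172, 40, 30, 815] [230.5 188.7] [ 0.47  -0.089  0.03 ]
scene0 light 30 [104, 184, 71, 45, 1483] [139.6 207.6] [ 0.658 -0.188  0.03 ]
scene0 light 31 [280, 213, 48, 33, 1116] [303.7 229.8] [0.474 0.126 0.03 ]
scene0 light 32 [359, 214, 83, 81, 5001] [398.5 252.9] [0.406 0.301 0.03 ]
scene0 light 33 [144, 225, 98, 77, 3135] [202.4 254.3] [0.661 0.022 0.03 ]
scene0 light 34 [21, 228, 96, 57, 2965] [ 68.9 254.9] [ 0.831 -0.165  0.03 ]
scene0 light 35 [319, 250, 11, 8, 68] [324.2 253.9] [0.
[... 791 characters left out ...]
] [0.429 0.324 0.03 ]
side0 light 12 [260, 125, 29, 32, 825] [273.8 140. ] [0.653 0.218 0.03 ]
side0 light 13 [238, 146, 7, 17, 49] [241.  152.6] [0.523 0.207 0.03 ]
side0 light 14 [289, 159, 62, 33, 1136] [315.4 176.2] [ 0.624 -0.018  0.03 ]
side0 light 15 [220, 168, 37, 21, 547] [237.9 178.9] [0.436 0.089 0.03 ]
side0 light 16 [378, 176, 69, 37, 1251] [412.9 194.1] [ 0.783 -0.228  0.03 ]
side0 light 17 [340, 195, 59, 42, 1259] [369.5 216.1] [ 0.615 -0.233  0.03 ]
side0 light 18 [266, 200, 40, 32, 837] [285.4 217. ] [ 0.44  -0.121  0.03 ]
side0 light 19 [299, 235, 86, 60, 3364] [338.8 264.7] [ 0.432 -0.319  0.03 ]
side0 light 20 [414, 267, 98, 117, 9207] [470.8 330.8] [ 0.515 -0.586  0.03 ]
```

```bash
ls pics
```

```text
scene0.png
side0.png
wrist0.png
z_scene0_10.png
z_scene0_200.png
z_side0_110.png
z_side0_220.png
```

View pics/z_scene0_200.png

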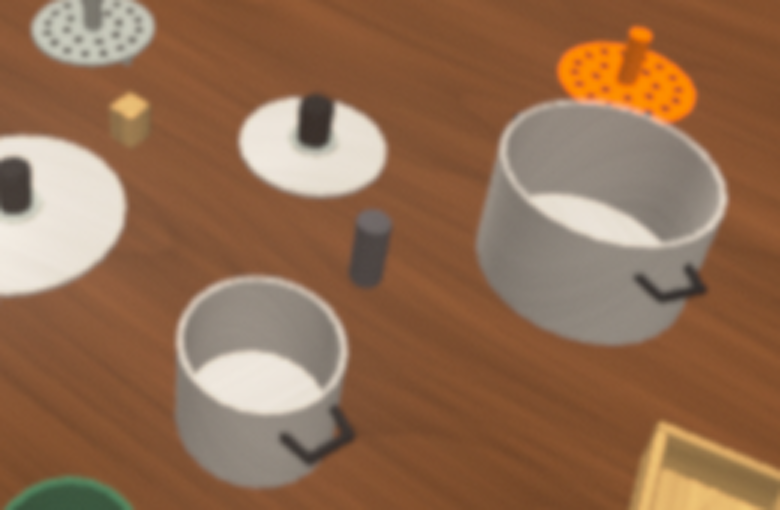

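View pics/z_scene0_10.png

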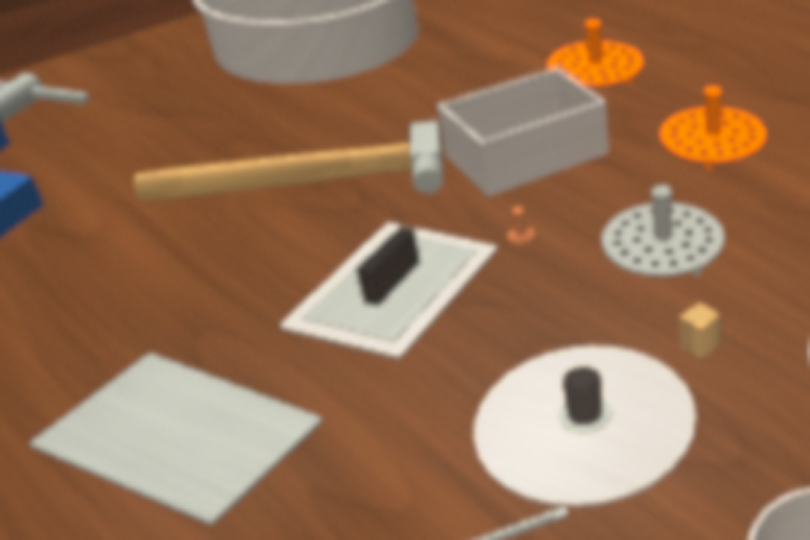

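View pics/z_side0_110.png

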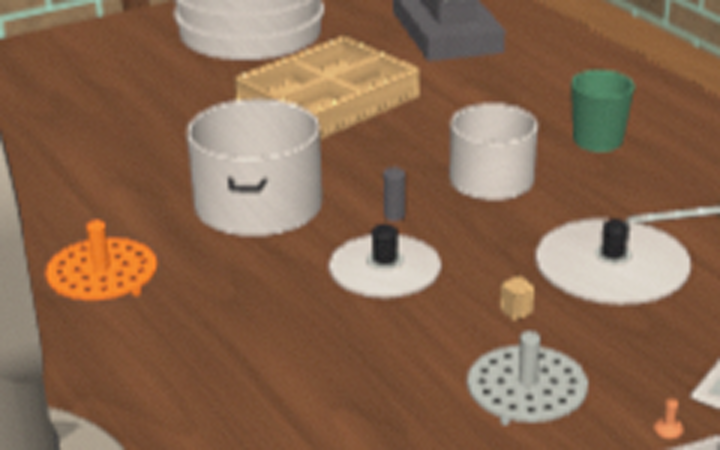

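View pics/z_side0_220.png

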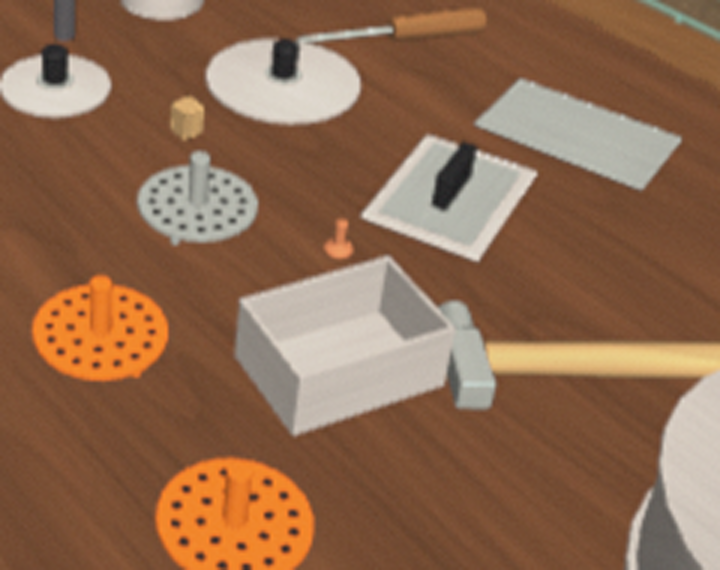

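```bash
python3 - <<'E'
from h import *
s=load('scene0');d=load('side0')
def light(f,x,y):
    hsv=cv2.cvtColor(f['img'],cv2.COLOR_BGR2HSV)
    m=((hsv[...,1]<60)&(hsv[...,2]>90)).astype(np.uint8)
    k,l,st,c=cv2.connectedComponentsWithStats(m)
    lab=l[y-3:y+4,x-3:x+4]; i=np.bincount(lab[lab>0]).argmax()
    cs,_=cv2.findContours((l==i).astype(np.uint8),cv2.RETR_EXTERNAL,cv2.CHAIN_APPROX_NONE)
    return max(cs,key=len)[:,0,:].astype(float)
def fit(f,x,y,z,upper=None,nm=''):
    h=cv2.convexHull(light(f,x,y).astype(np.float32))[:,0]
    c=light(f,x,y)
    # only contour pts near hull
    keep=[cv2.pointPolygonTest(h,(float(p[0]),float(p[1])),True)<1.5 for p in c]; c=c[keep]
    if upper: c=c[c[:,1]<upper]
    q,e=circ(onz(f,c,z)); print(nm,q.round(4),'e',e.round(4),len(c)); return q
fit(s,210,255,.0135,None,'LL s');fit(d,300,178,.0135,None,'LL d')
fit(s,315,235,.0135,None,'SL s');fit(d,245,180,.0135,None,'SL d')
fit(s,240,190,.0135,None,'RK s');fit(d,290,225,.0135,None,'RK d')
fit(s,398,270,.085,240,'LP s');fit(d,195,150,.085,140,'LP d')
fit(s,285,315,.065,288,'SP s');fit(d,272,145,.065,136,'SP d')
# knobs: dark blobs tops
print('LL knob',[onz(f,p,.036)[0].round(4) for f,p in((s,(204.0,242)),(d,(314.3,169.1)))])
print('SL knob',[onz(f,p,.036)[0].round(4) for f,p in((s,(304.6,220)),(d,(237.9,170.9)))],tri(s,(304.6,220),d,(237.9,170.9)))
print('TL bar',[onz(f,p,.0335)[0].round(4) for f,p in((s,(138.9,198.7)),(d,(370.9,208.2)))],tri(s,(138.9,198.7),d,(370.9,208.2)))
# tin & lid corners
for nm,f,x,y in(('TL s',s,125,210),('TL d',d,350,217),('TIN s',s,185,165),('TIN d',d,340,280)):
    c=light(f,x,y); h=cv2.convexHull(c.astype(np.float32))
    a=cv2.approxPolyDP(h,3,True)[:,0]; print(nm,a.tolist()); 
    z=.0145 if 'TL' in nm else .055
    print(onz(f,a,z).round(4).tolist())
from station import env
o=env.observe(); print(R.from_rotvec(o['eef_rot']).as_matrix().round(3))
E
```

```text
LL s [0.6533 0.0024 0.0827] e 0.0122 184
LL d [0.656  0.0043 0.0843] e 0.0127 120
SL s [0.4523 0.1131 0.0516] e 0.0008 108
SL d [0.4524 0.1152 0.0522] e 0.0011 77
RK s [ 0.4533 -0.1059  0.0501] e 0.0035 82
RK d [ 0.4534 -0.1037  0.0507] e 0.0029 84
LP s [0.4262 0.3047 0.0668] e 0.0014 93
LP d [0.4178 0.302  0.0646] e 0.002 61
SP s [0.6523 0.2148 0.0452] e 0.0006 58
SP d [0.648  0.2119 0.0453] e 0.0016 40
LL knob [array([0.6402, 0.0046, 0.036 ]), array([0.639 , 0.0055, 0.036 ])]
SL knob [array([0.4527, 0.1134, 0.036 ]), array([0.4529, 0.1156, 0.036 ])] (array([0.45266097, 0.11403286, 0.0365887 ]), np.float64(0.001310007449206639))
TL bar [array([ 0.6419, -0.2132,  0.0335]), array([ 0.6385, -0.2143,  0.0335])] (array([ 0.64068987, -0.21363966,  0.03241133]), np.float64(0.0018063993466655864))
TL s [[174.0, 192.0], [143.0, 228.0], [104.0, 219.0], [140.0, 184.0]]
[[0.5567, -0.1971, 0.0145], [0.684, -0.142, 0.0145], [0.7238, -0.2306, 0.0145], [0.5921, -0.2872, 0.0145]]
TL d [[362.0, 195.0], [398.0, 207.0], [379.0, 236.0], [340.0, 221.0]]
[[0.6843, -0.1415, 0.0145], [0.7233, -0.233, 0.0145], [0.5936, -0.2879, 0.0145], [0.5559, -0.193, 0.0145]]
TIN s [[210.0, 143.0], [209.0, 161.0], [176.0, 173.0], [148.0, 170.0], [147.0, 151.0], [158.0, 144.0], [191.0, 134.0]]
[[0.3762, -0.2588, 0.055], [0.444, -0.1901, 0.055], [0.5361, -0.2078, 0.055], [0.5734, -0.269, 0.055], [0.5194, -0.3495, 0.055], [0.4762, -0.3598, 0.055], [0.3758, -0.3392, 0.055]]
TIN d [[375.0, 252.0], [384.0, 275.0], [383.0, 285.0], [317.0, 294.0], [299.0, 269.0], [300.0, 249.0], [348.0, 235.0]]
[[0.5039, -0.3512, 0.055], [0.4675, -0.4104, 0.055], [0.4448, -0.4286, 0.055], [0.3206, -0.3738, 0.055], [0.335, -0.3008, 0.055], [0.3756, -0.2538, 0.055], [0.4955, -0.2769, 0.055]]
[[-0.963  0.269 -0.   ]
 [ 0.269  0.963 -0.001]
 [-0.    -0.001 -1.   ]]
```

>>> drive_tool(moves=[[26, -32, 0, 0, 0, 0, 0], [26, -32, 0, 0, 0, 0, 0], [26, -32, 0, 0, 0, 0, 0], [26, -32, 0, 0, 0, 0, 0], [26, -32, 0, 0, 0, 0, 0], [26, -32, 0, 0, 0, 0, 0], [26, -32, 0, 0, 0, 0, 0], [26, -32, 0, 0, 0, 0, 0], [26, -32, 0, 0, 0, 0, 0], [0, -41, 0, 0, 0, 0, 0], [0, -41, 0, 0, 0, 0, 0], [0, -41, 0, 0, 0, 0, 0]])

```text
time: 1.15
eef_pos: [0.4123, 0.2343, 0.2261]
eef_rot: [-0.407, -3.112, 0.004]
wrist_force: [1.5, 0.5, 0.6]
finger_gap: 0.0468
```

```bash
cat > g.py <<'E'
import sys
from h import *
from station import env,vision
f=vision.grab_frame('wrist'); pickle.dump(f,open(sys.argv[1]+'.pkl','wb'))
cv2.imwrite(f'pics/{sys.argv[1]}.png',f['img']); o=env.observe()
print(o['time'],o['eef_pos'].round(4),o['eef_rot'].round(4),o['wrist_force'].round(1),round(o['finger_gap'],4))
E
python3 g.py w1
```

```text
1.2 [0.4123 0.2265 0.226 ] [-0.4165 -3.1099  0.0077] [  2.6 -10.1  -0.3] 0.0467
```

View pics/w1.png

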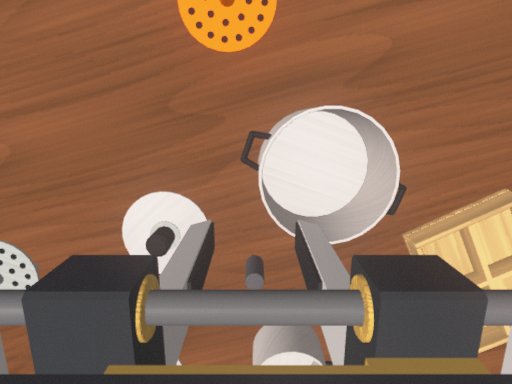

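```bash
cat >> h.py <<'E'
def light_comp(f,x,y,smax=60,vmin=90):
    hsv=cv2.cvtColor(f['img'],cv2.COLOR_BGR2HSV)
    m=((hsv[...,1]<smax)&(hsv[...,2]>vmin)).astype(np.uint8)
    k,l,st,c=cv2.connectedComponentsWithStats(m)
    lab=l[y-3:y+4,x-3:x+4]; i=np.bincount(lab[lab>0]).argmax()
    cs,_=cv2.findContours((l==i).astype(np.uint8),cv2.RETR_EXTERNAL,cv2.CHAIN_APPROX_NONE)
    return max(cs,key=len)[:,0,:].astype(float)
E
python3 - <<'E'
from h import *
f=load('w1')
c=light_comp(f,310,150); c=c[c[:,1]<225]
h=cv2.convexHull(c.astype(np.float32))
c=c[[cv2.pointPolygonTest(h,(float(p[0]),float(p[1])),True)<1.5 for p in c]]
print(circ(onz(f,c,.085)),len(c))
c=light_comp(f,140,215); c=c[(c[:,1]<225)]
print(circ(onz(f,c,.0135)),len(c))
E
```

```text
(array([0.41718549, 0.30294662, 0.06473425]), np.float64(0.0011082993918251575)) 305
(array([0.45214532, 0.11474904, 0.05239391]), np.float64(0.0004898973199262068)) 107
```

>>> drive_tool(moves=[[4, -41, 0, 0, 0, 0, 0], [4, -41, 0, 0, 0, 0, 0], [4, -41, 0, 0, 0, 0, 0], [4, -41, 0, 0, 0, 0, 0], [4, -41, 0, 0, 0, 0, 0], [4, -41, 0, 0, 0, 0, 0], [4, -41, 0, 0, 0, 0, 0], [4, -40, 0, 0, 0, 0, 0], [0, 0, 0, 0, 0, 0, 0]])

```text
time: 1.95
eef_pos: [0.4398, -0.1021, 0.2274]
eef_rot: [-0.418, -3.113, 0.002]
wrist_force: [-1.1, 0.1, 0.4]
finger_gap: 0.0467
```

```bash
python3 g.py w2
```

```text
2.0 [ 0.4397 -0.0994  0.2272] [-4.1720e-01 -3.1125e+00  9.0000e-04] [0.5 0.3 0.2] 0.0471
```

View pics/w2.png

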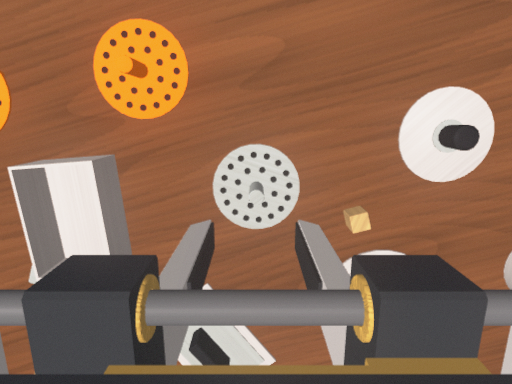

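```bash
python3 - <<'E'
from h import *
f=load('w2')
c=light_comp(f,270,165)
print(circ(onz(f,c,.0135)),len(c))
# post top approx
g=f['img'][165:215,235:280]; cv2.imwrite('pics/pz.png',cv2.resize(g,None,fx=10,fy=10,interpolation=cv2.INTER_CUBIC))
c=light_comp(f,440,110); print(circ(onz(f,c,.0135)),len(c))
E
```

```text
(array([ 0.45267684, -0.10374782,  0.04966376]), np.float64(0.00026985311438247264)) 241
(array([0.45119157, 0.11532116, 0.05197178]), np.float64(0.0003068533006463129)) 268
```

View pics/pz.png

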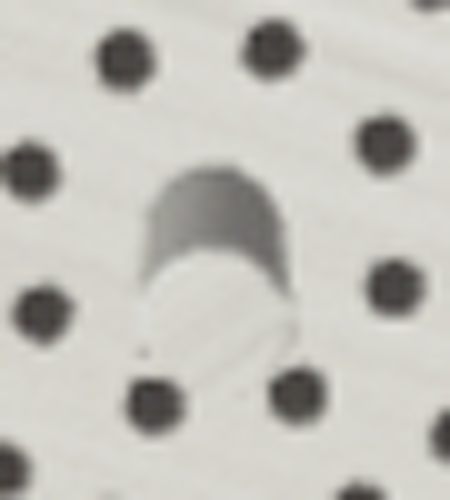

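>>> drive_tool(moves=[[13, -4, -20, 0, 0, 0, 0], [0, 0, -35, 0, 0, 0, 0], [0, 0, -35, 0, 0, 0, 0], [0, 0, -35, 0, 0, 0, 0], [0, 0, -25, 0, 0, 0, 0], [0, 0, 0, 0, 0, 0, 0], [0, 0, 0, 0, 0, 0, 0]])

```text
time: 2.58
eef_pos: [0.4542, -0.1003, 0.0728]
eef_rot: [0.415, 3.112, 0.003]
wrist_force: [0.9, -0.3, 1.1]
finger_gap: 0.0471
```

>>> drive_tool(moves=[[-1.5, -3.5, -11, 0, 0, 0, 0], [0, 0, -10, 0, 0, 0, 0], [0, 0, 0, 0, 0, 0, 0], [0, 0, 0, 0, 0, 0, 0]])

```text
time: 2.92
eef_pos: [0.4553, -0.1019, 0.0553]
eef_rot: [0.411, 3.108, 0.006]
wrist_force: [-0.7, 0.2, 0.0]
finger_gap: 0.047
```

>>> drive_tool(moves=[[-3, -2, -4, 0, 0, 0, 0], [0, 0, 0, 0, 0, 0, 0], [0, 0, 0, 0, 0, 0, -1], [0, 0, 0, 0, 0, 0, -1], [0, 0, 0, 0, 0, 0, -1], [0, 0, 0, 0, 0, 0, -1], [0, 0, 0, 0, 0, 0, -1], [0, 0, 0, 0, 0, 0, -1]])

```text
time: 3.58
eef_pos: [0.4542, -0.1033, 0.0544]
eef_rot: [0.41, 3.103, 0.009]
wrist_force: [-0.2, -0.3, -0.6]
finger_gap: 0.0156
```

>>> drive_tool(moves=[[0, 0, 10, 0, 0, 0, -1], [0, 0, 20, 0, 0, 0, -1], [0, 0, 35, 0, 0, 0, -1], [0, 0, 35, 0, 0, 0, -1], [0, 0, 35, 0, 0, 0, -1], [0, 15, 20, 0, 0, 0, -1], [-3, 35, 0, 0, 0, 0, -1], [-3, 35, 0, 0, 0, 0, -1], [-3, 35, 0, 0, 0, 0, -1], [-3, 35, 0, 0, 0, 0, -1], [-3, 35, 0, 0, 0, 0, -1], [-3, 35, 0, 0, 0, 0, -1]])

```text
time: 4.58
eef_pos: [0.4308, 0.1193, 0.2246]
eef_rot: [0.442, 3.097, 0.008]
wrist_force: [1.3, 0.5, -0.7]
finger_gap: 0.0154
```

```bash
cat > fix.py <<'E'
import sys
from h import *
from station import env
# args: target x y z  yaw(deg of tool-y axis in world)
o=env.observe(); M=R.from_rotvec(o['eef_rot']).as_matrix()
yaw=np.degrees(np.arctan2(M[1,1],M[0,1]))
print(round(o['time'],2),o['eef_pos'].round(4),'yaw tooly',yaw.round(2),'gap',round(o['finger_gap'],4),'F',o['wrist_force'].round(1))
if len(sys.argv)>4:
    t=np.float64(sys.argv[1:4]); y=np.radians(float(sys.argv[4]))
    Y=np.array([np.cos(y),np.sin(y),0]);
    T=np.c_[np.cross(Y,[0,0,-1]),Y,[0,0,-1]]
    print('shift mm',((t-o['eef_pos'])*1000).round(1),'turn deg',np.degrees(R.from_matrix(T@M.T).as_rotvec()).round(2))
E
python3 fix.py .4172 .303 .19 75
```

```text
4.58 [0.4308 0.1193 0.2246] yaw tooly 73.77 gap 0.0154 F [ 1.3  0.5 -0.7]
shift mm [-13.6 183.7 -34.6] turn deg [-0.18  0.79  1.23]
```

>>> drive_tool(moves=[[-3, 38, 0, 0, 0.2, 0.3, -1], [-3, 38, 0, 0, 0.2, 0.3, -1], [-3, 38, 0, 0, 0.2, 0.3, -1], [-3, 38, 0, 0, 0.2, 0.3, -1], [-2, 25, 0, 0, 0, 0, -1], [0, 0, 0, 0, 0, 0, -1], [0, 0, 0, 0, 0, 0, -1]])

```text
time: 5.17
eef_pos: [0.4116, 0.3103, 0.2293]
eef_rot: [0.401, 3.114, 0.006]
wrist_force: [0.6, -0.4, -1.4]
finger_gap: 0.0154
```

```bash
python3 g.py w3; python3 fix.py .4172 .303 .16 75
```

```text
5.2167 [0.4116 0.3104 0.2294] [0.4014 3.1138 0.0069] [ 0.3  0.9 -1.4] 0.0155
5.22 [0.4116 0.3104 0.2294] yaw tooly 75.31 gap 0.0155 F [ 0.3  0.9 -1.4]
shift mm [  5.6  -7.4 -69.4] turn deg [-0.23  0.15 -0.31]
```

View pics/w3.png

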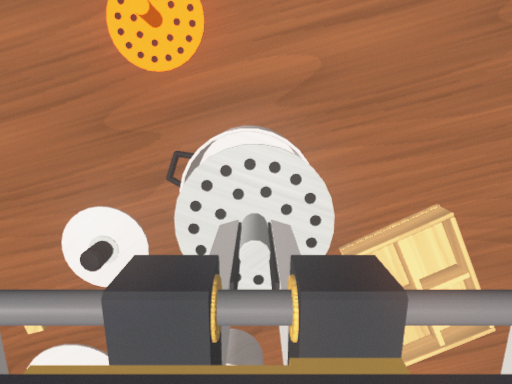

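>>> drive_tool(moves=[[4, -5, -20, -0.2, 0.1, -0.2, -1], [3, -3, -20, 0, 0, 0, -1], [0, 0, -20, 0, 0, 0, -1], [0, 0, 0, 0, 0, 0, -1], [0, 0, 0, 0, 0, 0, -1]])

```text
time: 5.63
eef_pos: [0.4206, 0.2968, 0.1707]
eef_rot: [0.416, 3.11, 0.002]
wrist_force: [-0.3, -0.0, -0.3]
finger_gap: 0.0155
```

```bash
python3 fix.py .4185 .3025 .065 75
```

```text
5.63 [0.4206 0.2968 0.1707] yaw tooly 74.75 gap 0.0155 F [-0.3 -0.  -0.3]
shift mm [  -2.1    5.7 -105.7] turn deg [-0.05  0.23  0.25]
```

>>> drive_tool(moves=[[-1, 4, -10, 0, 0.1, 0.1, -1], [-1, 1, -20, 0, 0.1, 0, -1], [0, 0, -20, 0, 0, 0, -1], [0, 0, -20, 0, 0, 0, -1], [0, 0, -15, 0, 0, 0, -1], [0, 0, 0, 0, 0, 0, -1], [0, 0, 0, 0, 0, 0, -1]])

```text
time: 6.22
eef_pos: [0.4215, 0.3035, 0.0884]
eef_rot: [0.418, 3.108, 0.014]
wrist_force: [-0.1, 0.2, -0.1]
finger_gap: 0.0153
```

```bash
python3 fix.py .4185 .3025 .06 75; python3 g.py w4
```

```text
6.22 [0.4215 0.3035 0.0884] yaw tooly 74.69 gap 0.0153 F [-0.1  0.2 -0.1]
shift mm [ -3.   -1.  -28.4] turn deg [-0.47  0.39  0.32]
6.2667 [0.4215 0.3035 0.0886] [0.4177 3.1078 0.0146] [-0.6  0.5 -1. ] 0.0153
```

View pics/w4.png

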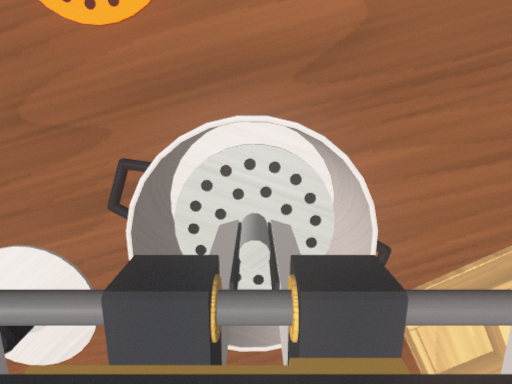

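Rack is centred in the pot mouth (pot about px 252,230, rack about 254,220). Lowering it.

>>> drive_tool(moves=[[-2, -1, -10, -0.2, 0.2, 0.2, -1], [-1, 0, -8, -0.2, 0.1, 0.1, -1], [0, 0, -5, 0, 0, 0, -1], [0, 0, -3, 0, 0, 0, -1], [0, 0, -2, 0, 0, 0, -1], [0, 0, 0, 0, 0, 0, -1]])

```text
time: 6.77
eef_pos: [0.4196, 0.3041, 0.0611]
eef_rot: [0.408, 3.111, 0.008]
wrist_force: [0.3, -0.7, -2.0]
finger_gap: 0.0154
```

```bash
python3 fix.py .4185 .3025 .057 75
```

```text
6.77 [0.4196 0.3041 0.0611] yaw tooly 75.04 gap 0.0154 F [ 0.3 -0.7 -2. ]
shift mm [-1.1 -1.6 -4.1] turn deg [-0.27  0.26 -0.04]
```

>>> drive_tool(moves=[[-1, -1, -2, -0.2, 0.2, 0, -1], [0, 0, -2, 0, 0, 0, -1], [0, 0, -2, 0, 0, 0, -1], [0, 0, -1, 0, 0, 0, -1], [0, 0, 0, 0, 0, 0, -1]])

```text
time: 7.18
eef_pos: [0.4193, 0.303, 0.0565]
eef_rot: [0.41, 3.114, 0.004]
wrist_force: [-0.2, 0.1, -1.8]
finger_gap: 0.0153
```

>>> drive_tool(moves=[[0, 0, -1.5, 0, 0, 0, -1], [0, 0, -1, 0, 0, 0, -1], [0, 0, -1, 0, 0, 0, -1], [0, 0, 0, 0, 0, 0, -1]])

```text
time: 7.52
eef_pos: [0.4198, 0.3033, 0.0564]
eef_rot: [0.411, 3.114, 0.007]
wrist_force: [-0.7, 0.4, -1.4]
finger_gap: 0.0152
```

>>> drive_tool(moves=[[0, 0, -3, 0, 0, 0, -1], [0, 0, -3, 0, 0, 0, -1], [0, 0, -1, 0, 0, 0, -1]])

```text
time: 7.77
eef_pos: [0.4214, 0.3032, 0.0529]
eef_rot: [0.413, 3.112, 0.011]
wrist_force: [-7.6, -3.5, 20.5]
finger_gap: 0.0156
```

>>> drive_tool(moves=[[0, 0, 0.5, 0, 0, 0, -1], [0, 0, 0, 0, 0, 0, -0.1], [0, 0, 0, 0, 0, 0, -0.1], [0, 0, 0, 0, 0, 0, -0.1], [0, 0, 0, 0, 0, 0, -0.1], [0, 0, 0, 0, 0, 0, -0.1]])

```text
time: 8.27
eef_pos: [0.4219, 0.3035, 0.0534]
eef_rot: [0.413, 3.112, 0.013]
wrist_force: [-0.8, 0.7, -0.1]
finger_gap: 0.0417
```

```bash
python3 fix.py .4185 .3025 .19 75
```

```text
8.27 [0.4219 0.3035 0.0534] yaw tooly 74.87 gap 0.0417 F [-0.8  0.7 -0.1]
shift mm [ -3.4  -1.  136.6] turn deg [-0.45  0.21  0.13]
```

>>> drive_tool(moves=[[0, 0, 15, 0, 0, 0, -0.1], [0, 0, 35, -0.2, 0.1, 0, -0.1], [0, 0, 35, -0.2, 0.1, 0, -0.1], [5, 0, 35, 0, 0, 0, 0], [15, -10, 25, 0, 0, 0, 0], [25, -25, 0, 0, 0, 0, 0]])

```text
time: 8.77
eef_pos: [0.462, 0.2702, 0.2023]
eef_rot: [-0.4, -3.111, 0.007]
wrist_force: [0.2, 1.3, 0.2]
finger_gap: 0.047
```

```bash
python3 g.py w5; python3 fix.py .64 .005 .2 75
```

```text
8.8167 [0.4669 0.2631 0.201 ] [-0.4106 -3.112   0.0107] [ 3.1 -8.2 -0.8] 0.0468
8.82 [0.4669 0.2631 0.201 ] yaw tooly 74.97 gap 0.0468 F [ 3.1 -8.2 -0.8]
shift mm [ 173.1 -258.1   -1. ] turn deg [ 0.37 -0.2   0.03]
```

View pics/w5.png

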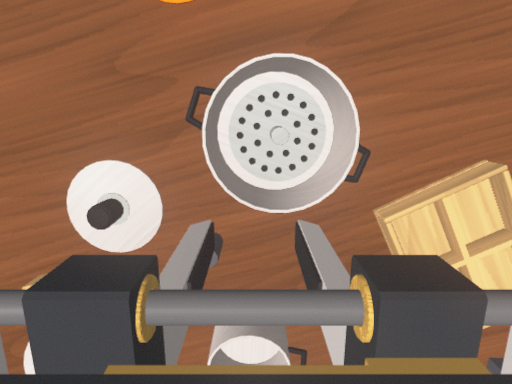

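```bash
python3 - <<'E'
from h import *
f=load('w5')
hsv=cv2.cvtColor(f['img'],cv2.COLOR_BGR2HSV)
cv2.imwrite('pics/m.png',((hsv[...,1]<60)&(hsv[...,2]>60)).astype(np.uint8)*255)
c=light_comp(f,300,65,60,60); 
h=cv2.convexHull(c.astype(np.float32))
c=c[[cv2.pointPolygonTest(h,(float(p[0]),float(p[1])),True)<1.5 for p in c]]
c=c[np.hypot(c[:,0]-281,c[:,1]-133)<84]
print(circ(onz(f,c,.085)),len(c))
c=light_comp(f,310,150,60,90); print(circ(onz(f,c,.0165)),len(c),c.min(0),c.max(0))
E
```

```text
(array([0.41787736, 0.3034457 , 0.06430721]), np.float64(0.00019960234586854895)) 284
(array([0.4230899 , 0.30729986, 0.08053198]), np.float64(0.0002894824896313376)) 452 [201.  53.] [359. 212.]
```

>>> drive_tool(moves=[[22, -32, 0, 0.2, -0.1, 0, 0], [22, -32, 0, 0.2, -0.1, 0, 0], [22, -32, 0, 0, 0, 0, 0], [22, -32, 0, 0, 0, 0, 0], [22, -32, 0, 0, 0, 0, 0], [22, -32, 0, 0, 0, 0, 0], [22, -32, 0, 0, 0, 0, 0], [20, -20, 0, 0, 0, 0, 0], [0, 0, 0, 0, 0, 0, 0], [0, 0, 0, 0, 0, 0, 0]])

```text
time: 9.65
eef_pos: [0.6443, 0.0057, 0.1985]
eef_rot: [0.413, 3.114, -0.001]
wrist_force: [-0.7, 0.9, -1.3]
finger_gap: 0.0473
```

```bash
python3 g.py w6; python3 fix.py .64 .005 .2 75
```

```text
9.7 [0.6441 0.0058 0.1985] [ 4.1270e-01  3.1142e+00 -1.7000e-03] [-0.6 -1.6  0.5] 0.0468
9.7 [0.6441 0.0058 0.1985] yaw tooly 74.9 gap 0.0468 F [-0.6 -1.6  0.5]
shift mm [-4.1 -0.8  1.5] turn deg [ 0.06 -0.    0.1 ]
```

View pics/w6.png

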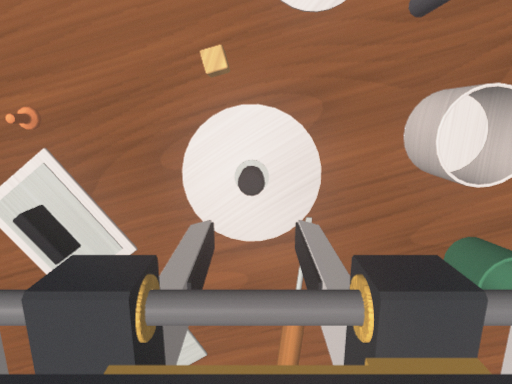

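```bash
python3 - <<'E'
from h import *
f=load('w6')
c=light_comp(f,220,150); c=c[(c[:,1]<215)]
print(circ(onz(f,c,.0135)),len(c))
hsv=cv2.cvtColor(f['img'],cv2.COLOR_BGR2HSV);m=(hsv[...,2]<80).astype(np.uint8); m[:150]=0;m[220:]=0;m[:,:225]=0;m[:,280:]=0
p=np.argwhere(m)[:,::-1];print(p.mean(0),onz(f,p.mean(0),.045))
c=light_comp(f,460,100);h=cv2.convexHull(c.astype(np.float32))
c=c[[cv2.pointPolygonTest(h,(float(p[0]),float(p[1])),True)<1.5 for p in c]]; c=c[(c[:,0]>450)&(c[:,0]<508)]
print('SP',circ(onz(f,c,.065)),len(c))
E
```

```text
(array([0.63761151, 0.00442301, 0.07275428]), np.float64(0.0002557973816005359)) 280
[nan nan] [[nan nan nan]]
SP (array([0.6479089 , 0.2117556 , 0.04485499]), np.float64(0.0011913697065851815)) 114<stdin>:6: RuntimeWarning: Mean of empty slice.
  ret = um.true_divide(
```

>>> drive_tool(moves=[[-4, -1, -15, 0, 0, 0, 0], [-2, 0, -30, 0, 0, 0, 0], [0, 0, -30, 0, 0, 0, 0], [0, 0, -30, 0, 0, 0, 0], [0, 0, -20, 0, 0, 0, 0], [0, 0, -5, 0, 0, 0, 0], [0, 0, 0, 0, 0, 0, 0]])

```text
time: 10.28
eef_pos: [0.6343, 0.0137, 0.0643]
eef_rot: [0.4, 3.115, 0.004]
wrist_force: [0.2, -0.1, 0.1]
finger_gap: 0.0468
```

```bash
python3 fix.py .6376 .0044 .048 75
```

```text
10.28 [0.6343 0.0137 0.0643] yaw tooly 75.38 gap 0.0468 F [ 0.2 -0.1  0.1]
shift mm [  3.3  -9.3 -16.3] turn deg [-0.14  0.06 -0.38]
```

>>> drive_tool(moves=[[2, -6, 0, 0, 0, -0.2, 0], [1, -3, -2, -0.1, 0, -0.1, 0], [0, 0, 0, 0, 0, 0, 0]])

```text
time: 10.53
eef_pos: [0.6382, 0.0058, 0.0649]
eef_rot: [0.405, 3.113, 0.003]
wrist_force: [0.2, -0.3, 0.0]
finger_gap: 0.0474
```

```bash
python3 fix.py .6376 .0044 .048 75; python3 g.py w7
```

```text
10.53 [0.6382 0.0058 0.0649] yaw tooly 75.19 gap 0.0474 F [ 0.2 -0.3  0. ]
shift mm [ -0.6  -1.4 -16.9] turn deg [-0.08  0.17 -0.19]
10.5833 [0.6384 0.0059 0.0653] [0.4046 3.1119 0.0032] [ 0.  -0.4  0.2] 0.047
```

View pics/w7.png

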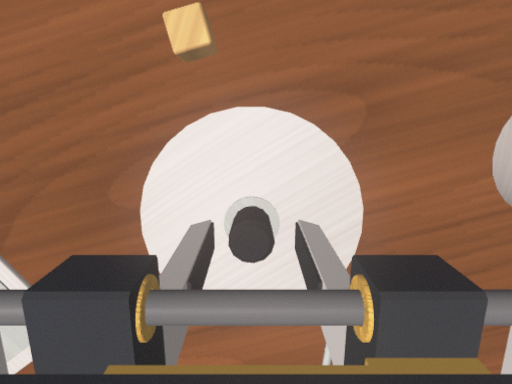

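>>> drive_tool(moves=[[0, -1, -7, 0, 0.1, -0.1, 0], [0, 0, -7, 0, 0, 0, 0], [0, 0, -4, 0, 0, 0, 0], [0, 0, 0, 0, 0, 0, 0]])

```text
time: 10.92
eef_pos: [0.6399, 0.0047, 0.0481]
eef_rot: [0.408, 3.109, 0.005]
wrist_force: [-0.5, 0.2, -0.4]
finger_gap: 0.047
```

```bash
python3 fix.py .6376 .0044 .048 75
```

```text
10.92 [0.6399 0.0047 0.0481] yaw tooly 75.05 gap 0.047 F [-0.5  0.2 -0.4]
shift mm [-2.3 -0.3 -0.1] turn deg [-0.14  0.34 -0.05]
```

>>> drive_tool(moves=[[-2.5, 0, 0, -0.1, 0.3, 0, 0], [0, 0, 0, 0, 0, 0, -1], [0, 0, 0, 0, 0, 0, -1], [0, 0, 0, 0, 0, 0, -1], [0, 0, 0, 0, 0, 0, -1], [0, 0, 0, 0, 0, 0, -1], [0, 0, 0, 0, 0, 0, -1]])

```text
time: 11.5
eef_pos: [0.6368, 0.0047, 0.0476]
eef_rot: [-0.409, -3.114, -0.0]
wrist_force: [0.5, -0.1, -3.0]
finger_gap: 0.0247
```

```bash
python3 fix.py .6376 .0044 .048 75
```

```text
11.5 [0.6368 0.0047 0.0476] yaw tooly 75.05 gap 0.0247 F [ 0.5 -0.1 -3. ]
shift mm [ 0.8 -0.3  0.4] turn deg [-0.02 -0.06 -0.05]
```

>>> drive_tool(moves=[[0, 0, 10, 0, 0, 0, -1], [0, 0, 25, 0, 0, 0, -1], [0, 0, 35, 0, 0, 0, -1], [0, 0, 35, 0, 0, 0, -1], [-5, 7, 30, 0, 0, 0, -1], [-15, 20, 10, 0, 0, 0, -1], [-20, 27, 0, 0, 0, 0, -1], [-20, 27, 0, 0, 0, 0, -1], [-20, 27, 0, 0, 0, 0, -1], [-20, 27, 0, 0, 0, 0, -1], [-20, 27, 0, 0, 0, 0, -1], [-20, 27, 0, 0, 0, 0, -1]])

```text
time: 12.5
eef_pos: [0.4917, 0.1905, 0.2076]
eef_rot: [0.431, 3.108, 0.001]
wrist_force: [0.6, 0.7, -1.8]
finger_gap: 0.0245
```

```bash
python3 fix.py .417 .3035 .19 75
```

```text
12.5 [0.4917 0.1905 0.2076] yaw tooly 74.2 gap 0.0245 F [ 0.6  0.7 -1.8]
shift mm [-74.7 113.  -17.6] turn deg [-0.    0.22  0.8 ]
```

>>> drive_tool(moves=[[-20, 29, 0, 0, 0, 0.3, -1], [-20, 29, 0, 0, 0.1, 0.3, -1], [-13, 20, 0, 0, 0.1, 0.2, -1], [-5, 8, 0, 0, 0, 0, -1], [0, 0, 0, 0, 0, 0, -1], [0, 0, 0, 0, 0, 0, -1]])

```text
time: 13.0
eef_pos: [0.426, 0.2849, 0.2122]
eef_rot: [0.397, 3.115, 0.008]
wrist_force: [0.2, -0.0, -1.9]
finger_gap: 0.0248
```

```bash
python3 fix.py .417 .3035 .14 75; python3 g.py w8
```

```text
13.0 [0.426  0.2849 0.2122] yaw tooly 75.47 gap 0.0248 F [ 0.2 -0.  -1.9]
shift mm [ -9.   18.6 -72.2] turn deg [-0.26  0.14 -0.47]
13.05 [0.4262 0.2846 0.2122] [0.3983 3.1144 0.0076] [-0.2  0.2 -2.3] 0.0245
```

View pics/w8.png

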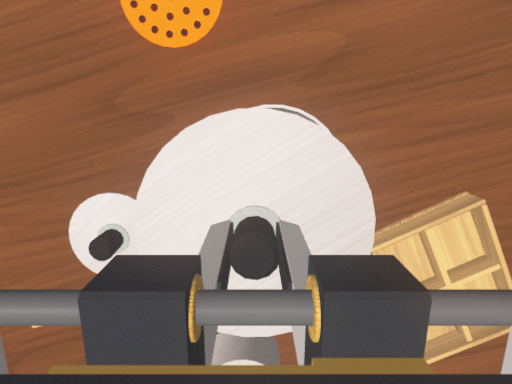

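>>> drive_tool(moves=[[-5, 10, -10, -0.1, 0.1, -0.2, -1], [-4, 8, -15, -0.1, 0, -0.2, -1], [0, 0, -20, 0, 0, 0, -1], [0, 0, -12, 0, 0, 0, -1], [0, 0, 0, 0, 0, 0, -1], [0, 0, 0, 0, 0, 0, -1]])

```text
time: 13.55
eef_pos: [0.4205, 0.2991, 0.1512]
eef_rot: [0.429, 3.11, 0.0]
wrist_force: [0.8, 0.1, -2.1]
finger_gap: 0.0248
```

```bash
python3 fix.py .417 .3035 .1206 75
```

```text
13.55 [0.4205 0.2991 0.1512] yaw tooly 74.28 gap 0.0248 F [ 0.8  0.1 -2.1]
shift mm [ -3.5   4.4 -30.6] turn deg [0.   0.12 0.72]
```

>>> drive_tool(moves=[[-3, 4, -3, 0, 0.1, 0.4, -1], [-1, 1, -3, 0, 0, 0.3, -1], [0, 0, -2, 0, 0, 0, -1], [0, 0, 0, 0, 0, 0, -1]])

```text
time: 13.88
eef_pos: [0.4175, 0.3042, 0.1437]
eef_rot: [0.413, 3.113, 0.001]
wrist_force: [0.2, -0.6, -2.5]
finger_gap: 0.0247
```

```bash
python3 fix.py .417 .3035 .1206 75; python3 - <<'E'
from h import *
from station import vision
for n in ['scene','side']:
    f=vision.grab_frame(n); pickle.dump(f,open(n+'1.pkl','wb'))
    a=(330,180,140,130) if n=='scene' else (140,80,130,100)
    cv2.imwrite(f'pics/{n}1.png',cv2.resize(f['img'][a[1]:a[1]+a[3],a[0]:a[0]+a[2]],None,fx=4,fy=4,interpolation=cv2.INTER_CUBIC))
E
```

```text
13.88 [0.4175 0.3042 0.1437] yaw tooly 74.9 gap 0.0247 F [ 0.2 -0.6 -2.5]
shift mm [ -0.5  -0.7 -23.1] turn deg [-0.04  0.07  0.1 ]
```

View pics/scene1.png

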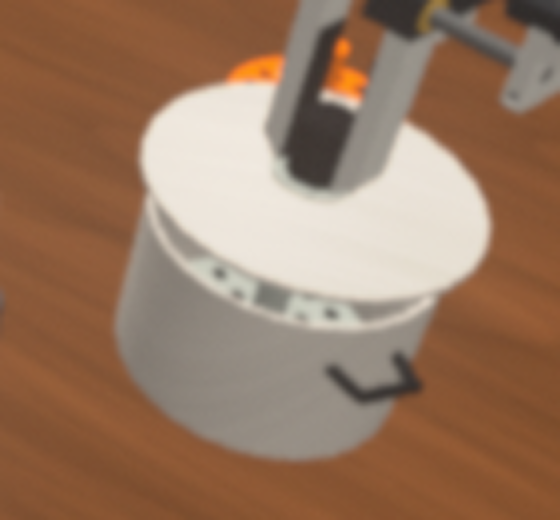

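View pics/side1.png

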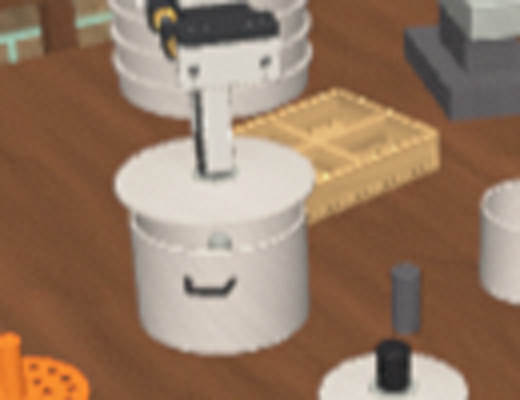

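>>> drive_tool(moves=[[0, -0.5, -6, 0, 0, 0, -1], [0, 0, -6, 0, 0, 0, -1], [0, 0, -5, 0, 0, 0, -1], [0, 0, -2, 0, 0, 0, -1], [0, 0, 0, 0, 0, 0, -1]])

```text
time: 14.4
eef_pos: [0.4178, 0.3038, 0.1236]
eef_rot: [0.413, 3.112, 0.003]
wrist_force: [-0.1, -0.3, -1.8]
finger_gap: 0.0251
```

```bash
python3 fix.py .417 .3035 .1206 75
```

```text
14.4 [0.4178 0.3038 0.1236] yaw tooly 74.88 gap 0.0251 F [-0.1 -0.3 -1.8]
shift mm [-0.8 -0.3 -3. ] turn deg [-0.11  0.13  0.12]
```

>>> drive_tool(moves=[[-0.5, 0, -2, 0, 0.1, 0, -1], [0, 0, -2, 0, 0, 0, -1], [0, 0, -1, 0, 0, 0, -1], [0, 0, 0, 0, 0, 0, -1]])

```text
time: 14.73
eef_pos: [0.4177, 0.3038, 0.1204]
eef_rot: [-0.414, -3.114, -0.004]
wrist_force: [0.6, -0.1, -2.2]
finger_gap: 0.0248
```

>>> drive_tool(moves=[[0, 0, -1.5, 0, 0, 0, -1], [0, 0, -1.5, 0, 0, 0, -1], [0, 0, 0, 0, 0, 0, -1]])

```text
time: 14.98
eef_pos: [0.4182, 0.304, 0.1203]
eef_rot: [-0.415, -3.113, -0.007]
wrist_force: [-0.6, -0.7, -2.1]
finger_gap: 0.0246
```

>>> drive_tool(moves=[[0, 0, -2.5, 0, 0, 0, -1], [0, 0, -2, 0, 0, 0, -1]])

```text
time: 15.15
eef_pos: [0.419, 0.3041, 0.1185]
eef_rot: [-0.416, -3.114, -0.01]
wrist_force: [-11.7, -11.9, 47.3]
finger_gap: 0.0248
```

>>> drive_tool(moves=[[0, 0, 1, 0, 0, 0, -1], [0, 0, 0, 0, 0, 0, 0], [0, 0, 0, 0, 0, 0, 0], [0, 0, 0, 0, 0, 0, 0], [0, 0, 0, 0, 0, 0, 0], [0, 0, 0, 0, 0, 0, 0]])

```text
time: 15.65
eef_pos: [0.4196, 0.3045, 0.1197]
eef_rot: [0.416, 3.113, 0.013]
wrist_force: [-0.1, 0.1, -0.3]
finger_gap: 0.0467
```

```bash
python3 fix.py .417 .3035 .19 75
```

```text
15.65 [0.4196 0.3045 0.1197] yaw tooly 74.76 gap 0.0467 F [-0.1  0.1 -0.3]
shift mm [-2.6 -1.  70.3] turn deg [-0.45  0.1   0.24]
```

>>> drive_tool(moves=[[0, 0, 15, 0, 0, 0, 0], [0, 0, 30, -0.2, 0.1, 0.1, 0], [0, 0, 30, -0.2, 0, 0.1, 0], [4, -15, 15, 0, 0, 0, 0], [6, -33, 0, 0, 0, 0, 0], [6, -33, 0, 0, 0, 0, 0], [6, -33, 0, 0, 0, 0, 0], [6, -33, 0, 0, 0, 0, 0], [4, -25, 0, 0, 0, 0, 0], [0, 0, 0, 0, 0, 0, 0], [0, 0, 0, 0, 0, 0, 0]])

```text
time: 16.57
eef_pos: [0.4505, 0.126, 0.2127]
eef_rot: [0.405, 3.115, -0.001]
wrist_force: [-0.8, 0.6, 0.1]
finger_gap: 0.0467
```

```bash
python3 g.py w9; python3 fix.py .4515 .115 .09 75; python3 - <<'E'
from h import *
f=load('w9')
from station import vision
for n in ['scene','side']:
    g=vision.grab_frame(n); pickle.dump(g,open(n+'2.pkl','wb'))
    a=(330,180,140,130) if n=='scene' else (140,80,130,100)
    cv2.imwrite(f'pics/{n}2.png',cv2.resize(g['img'][a[1]:a[1]+a[3],a[0]:a[0]+a[2]],None,fx=4,fy=4,interpolation=cv2.INTER_CUBIC))
E
```

```text
16.6167 [0.4504 0.126  0.2127] [ 4.0430e-01  3.1151e+00 -1.2000e-03] [ 0.1 -1.1  0.3] 0.0468
16.62 [0.4504 0.126  0.2127] yaw tooly 75.21 gap 0.0468 F [ 0.1 -1.1  0.3]
shift mm [   1.1  -11.  -122.7] turn deg [ 0.05  0.01 -0.21]
```

View pics/w9.png

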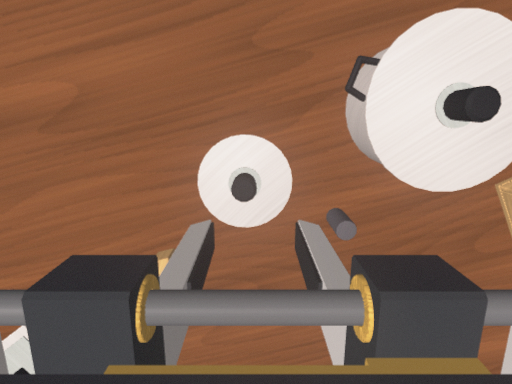

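View pics/scene2.png

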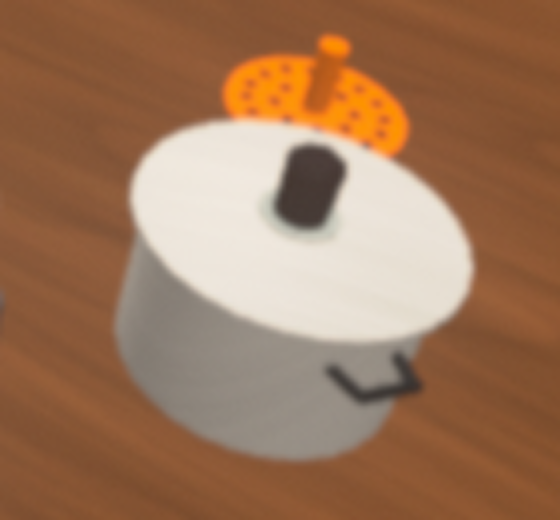

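View pics/side2.png

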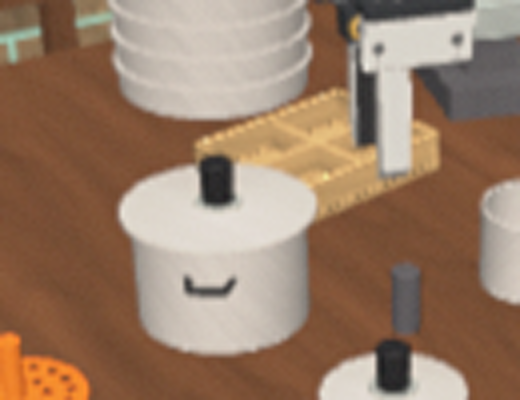

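```bash
python3 - <<'E'
from h import *
f=load('w9')
c=light_comp(f,220,165); c=c[c[:,1]<222]; print('SL',circ(onz(f,c,.0135)),len(c))
for n,x,y in (('scene2',380,235),('side2',180,135)):
    f=load(n); c=light_comp(f,x,y);h=cv2.convexHull(c.astype(np.float32))
    c=c[[cv2.pointPolygonTest(h,(float(p[0]),float(p[1])),True)<1.5 for p in c]]; c=c[c[:,1]<(250 if n[1]=='c' else 135)]
    print(circ(onz(f,c,.0865)),len(c))
E
```

```text
SL (array([0.4513387 , 0.11475046, 0.05171413]), np.float64(0.00027689403602397267)) 221
(array([0.42089941, 0.30343561, 0.07276576]), np.float64(0.0009139738639390644)) 109
(array([0.42068164, 0.30654923, 0.07184504]), np.float64(0.0015205490982978839)) 54
```

>>> drive_tool(moves=[[1, -6, -15, 0, 0, -0.1, 0], [0, -5, -25, 0, 0, -0.1, 0], [0, 0, -30, 0, 0, 0, 0], [0, 0, -25, 0, 0, 0, 0], [0, 0, 0, 0, 0, 0, 0], [0, 0, 0, 0, 0, 0, 0]])

```text
time: 17.22
eef_pos: [0.4516, 0.1235, 0.1152]
eef_rot: [0.389, 3.115, 0.002]
wrist_force: [0.2, -0.1, 0.1]
finger_gap: 0.047
```

```bash
python3 fix.py .4515 .115 .048 75
```

```text
17.22 [0.4516 0.1235 0.1152] yaw tooly 75.76 gap 0.047 F [ 0.2 -0.1  0.1]
shift mm [ -0.1  -8.5 -67.2] turn deg [-0.06  0.16 -0.76]
```

>>> drive_tool(moves=[[0, -6, -5, 0, 0.1, -0.4, 0], [0, -4, -10, 0, 0.1, -0.4, 0], [0, -2, -20, 0, 0, 0, 0], [0, 0, -15, 0, 0, 0, 0], [0, 0, 0, 0, 0, 0, 0]])

```text
time: 17.63
eef_pos: [0.4545, 0.1131, 0.067]
eef_rot: [0.409, 3.11, 0.009]
wrist_force: [-1.2, -0.5, -0.9]
finger_gap: 0.0468
```

```bash
python3 fix.py .4515 .1148 .048 75
```

```text
17.63 [0.4545 0.1131 0.067 ] yaw tooly 75.02 gap 0.0468 F [-1.2 -0.5 -0.9]
shift mm [ -3.    1.7 -19. ] turn deg [-0.31  0.31 -0.02]
```

>>> drive_tool(moves=[[-3, 1.5, -7, -0.3, 0.3, 0, 0], [-1, 0, -7, 0, 0, 0, 0], [0, 0, -6, 0, 0, 0, 0], [0, 0, 0, 0, 0, 0, 0]])

```text
time: 17.97
eef_pos: [0.4515, 0.115, 0.0474]
eef_rot: [0.411, 3.113, 0.002]
wrist_force: [-0.1, -0.6, -0.4]
finger_gap: 0.0469
```

```bash
python3 fix.py .4515 .1148 .048 75
```

```text
17.97 [0.4515 0.115  0.0474] yaw tooly 74.96 gap 0.0469 F [-0.1 -0.6 -0.4]
shift mm [ 0.  -0.2  0.6] turn deg [-0.07  0.12  0.04]
```

>>> drive_tool(moves=[[0, 0, 0, 0, 0, 0, -1], [0, 0, 0, 0, 0, 0, -1], [0, 0, 0, 0, 0, 0, -1], [0, 0, 0, 0, 0, 0, -1], [0, 0, 0, 0, 0, 0, -1], [0, 0, 0, 0, 0, 0, -1]])

```text
time: 18.47
eef_pos: [0.4521, 0.1154, 0.0486]
eef_rot: [0.411, 3.111, 0.004]
wrist_force: [-0.8, -0.5, -0.8]
finger_gap: 0.0251
```

>>> drive_tool(moves=[[0, 0, 10, 0, 0, 0, -1], [0, 0, 25, 0, 0, 0, -1], [0, 0, 35, 0, 0, 0, -1], [0, 0, 35, 0, 0, 0, -1], [10, 0, 30, 0, 0, 0, -1], [35, 0, 10, 0, 0, 0, -1], [38, 0, 0, 0, 0, 0, -1], [38, 0, 0, 0, 0, 0, -1], [38, 0, 0, 0, 0, 0, -1], [38, 0, 0, 0, 0, 0, -1], [30, 0, 0, 0, 0, 0, -1], [0, 0, 0, 0, 0, 0, -1]])

```text
time: 19.47
eef_pos: [0.6844, 0.1128, 0.2117]
eef_rot: [0.407, 3.109, 0.007]
wrist_force: [-0.3, 0.4, -1.8]
finger_gap: 0.0251
```

```bash
sleep 0; python3 g.py w10; python3 fix.py .648 .212 .13 75
```

```text
19.5167 [0.6825 0.1126 0.2116] [0.4077 3.1102 0.0069] [-1.   0.  -0.9] 0.0248
19.52 [0.6825 0.1126 0.2116] yaw tooly 75.07 gap 0.0248 F [-1.   0.  -0.9]
shift mm [-34.5  99.4 -81.6] turn deg [-0.22  0.3  -0.06]
```

View pics/w10.png

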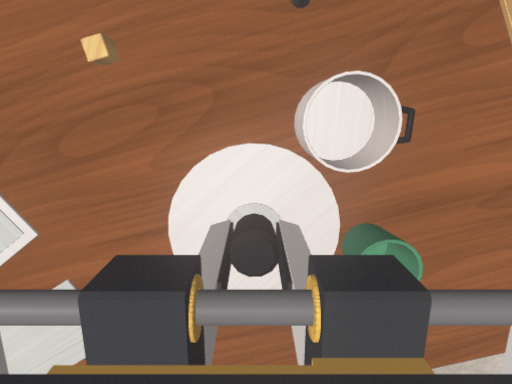

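```bash
python3 - <<'E'
from h import *
f=load('w10')
hsv=cv2.cvtColor(f['img'],cv2.COLOR_BGR2HSV)
c=light_comp(f,340,125)
h=cv2.convexHull(c.astype(np.float32))
c=c[[cv2.pointPolygonTest(h,(float(p[0]),float(p[1])),True)<1.2 for p in c]]
for lim in (330,345,355):
    k=c[(c[:,0]>lim)]; print(circ(onz(f,k,.065)),len(k))
E
```

```text
(array([0.64898641, 0.21451957, 0.04441379]), np.float64(0.00023646628002526668)) 184
(array([0.64899679, 0.21453276, 0.04440426]), np.float64(0.00023898216748830875)) 154
(array([0.64900752, 0.21450754, 0.04442575]), np.float64(0.00022923066937518514)) 134
```

>>> drive_tool(moves=[[-10, 29, 0, -0.1, 0.1, 0, -1], [-10, 29, 0, -0.1, 0.1, 0, -1], [-8, 25, 0, 0, 0.1, 0, -1], [-4, 14, 0, 0, 0, 0, -1], [0, 0, -10, 0, 0, 0, -1], [0, 0, 0, 0, 0, 0, -1], [0, 0, 0, 0, 0, 0, -1]])

```text
time: 20.1
eef_pos: [0.6437, 0.2092, 0.2047]
eef_rot: [-0.416, -3.112, 0.005]
wrist_force: [-0.3, 0.2, -0.4]
finger_gap: 0.025
```

```bash
python3 fix.py .6497 .2149 .1016 75
```

```text
20.1 [0.6437 0.2092 0.2047] yaw tooly 74.79 gap 0.025 F [-0.3  0.2 -0.4]
shift mm [   6.     5.7 -103.1] turn deg [ 0.16 -0.14  0.21]
```

>>> drive_tool(moves=[[3, 3, -10, 0.1, -0.1, 0.2, -1], [3, 2, -20, 0.1, 0, 0, -1], [0, 0, -20, 0, 0, 0, -1], [0, 0, -15, 0, 0, 0, -1], [0, 0, 0, 0, 0, 0, -1], [0, 0, 0, 0, 0, 0, -1]])

```text
time: 20.6
eef_pos: [0.6517, 0.2076, 0.1373]
eef_rot: [0.421, 3.111, 0.001]
wrist_force: [0.5, -0.7, -0.8]
finger_gap: 0.0245
```

```bash
python3 fix.py .6497 .2149 .1016 75
```

```text
20.6 [0.6517 0.2076 0.1373] yaw tooly 74.6 gap 0.0245 F [ 0.5 -0.7 -0.8]
shift mm [ -2.    7.3 -35.7] turn deg [-0.01  0.12  0.4 ]
```

>>> drive_tool(moves=[[-2, 7, -5, 0, 0.1, 0.3, -1], [0, 1, -7, 0, 0, 0.1, -1], [0, 0, 0, 0, 0, 0, -1], [0, 0, 0, 0, 0, 0, -1]])

```text
time: 20.93
eef_pos: [0.6508, 0.2152, 0.1262]
eef_rot: [0.411, 3.112, 0.002]
wrist_force: [-0.0, -0.1, -1.6]
finger_gap: 0.0246
```

```bash
python3 fix.py .6497 .2149 .1016 75; python3 - <<'E'
from h import *
from station import vision
for n in ['scene','side']:
    f=vision.grab_frame(n); pickle.dump(f,open(n+'3.pkl','wb'))
    a=(230,230,130,120) if n=='scene' else (220,80,110,100)
    cv2.imwrite(f'pics/{n}3.png',cv2.resize(f['img'][a[1]:a[1]+a[3],a[0]:a[0]+a[2]],None,fx=4,fy=4,interpolation=cv2.INTER_CUBIC))
E
```

```text
20.93 [0.6508 0.2152 0.1262] yaw tooly 74.94 gap 0.0246 F [-0.  -0.1 -1.6]
shift mm [ -1.1  -0.3 -24.6] turn deg [-0.04  0.13  0.06]
```

View pics/scene3.png

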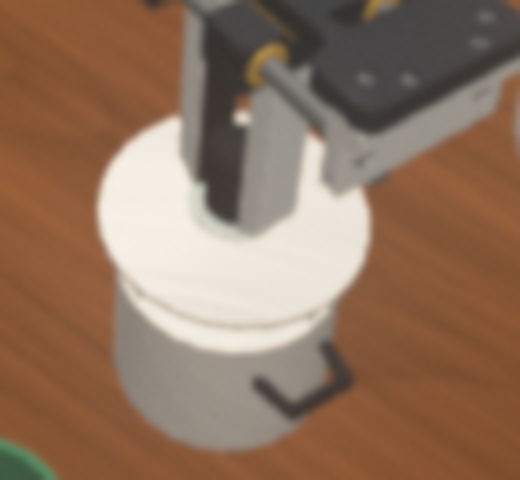

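View pics/side3.png

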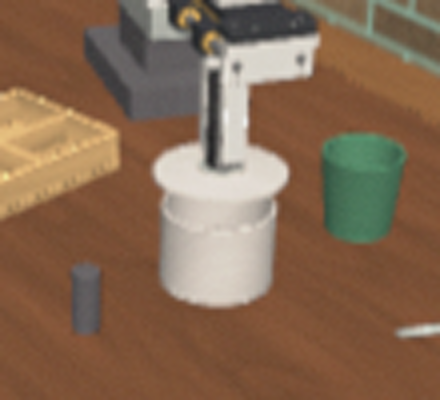

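>>> drive_tool(moves=[[-1, 0, -6, 0, 0.1, 0, -1], [0, 0, -6, 0, 0, 0, -1], [0, 0, -6, 0, 0, 0, -1], [0, 0, -3, 0, 0, 0, -1], [0, 0, 0, 0, 0, 0, -1]])

```text
time: 21.45
eef_pos: [0.65, 0.2152, 0.104]
eef_rot: [0.412, 3.113, 0.002]
wrist_force: [-0.1, -0.2, -1.3]
finger_gap: 0.025
```

```bash
python3 fix.py .6497 .2149 .1016 75
```

```text
21.45 [0.65   0.2152 0.104 ] yaw tooly 74.93 gap 0.025 F [-0.1 -0.2 -1.3]
shift mm [-0.3 -0.3 -2.4] turn deg [-0.07  0.09  0.07]
```

>>> drive_tool(moves=[[0, 0, -2, 0, 0, 0, -1], [0, 0, -1.5, 0, 0, 0, -1], [0, 0, -1, 0, 0, 0, -1], [0, 0, 0, 0, 0, 0, -1]])

```text
time: 21.78
eef_pos: [0.6503, 0.2149, 0.1014]
eef_rot: [0.413, 3.113, 0.004]
wrist_force: [-0.1, -0.0, -1.7]
finger_gap: 0.0252
```

>>> drive_tool(moves=[[0, 0, -2, 0, 0, 0, -1], [0, 0, -1, 0, 0, 0, -1]])

```text
time: 21.95
eef_pos: [0.6509, 0.2149, 0.1009]
eef_rot: [0.413, 3.112, 0.006]
wrist_force: [-8.2, -1.5, 16.3]
finger_gap: 0.0248
```

Contact at the expected height; release and rise, then head for the tin lid.

>>> drive_tool(moves=[[0, 0, 0.5, 0, 0, 0, -1], [0, 0, 0, 0, 0, 0, 0], [0, 0, 0, 0, 0, 0, 0], [0, 0, 0, 0, 0, 0, 0], [0, 0, 0, 0, 0, 0, 0], [0, 0, 15, 0, 0, 0, 0], [0, 0, 30, 0, 0, 0, 0], [0, 0, 30, 0, 0, 0, 0], [0, -15, 20, 0, 0, 0, 0], [0, -35, 10, 0, 0, 0, 0], [0, -35, 0, 0, 0, 0, 0], [0, -35, 0, 0, 0, 0, 0]])

```text
time: 22.95
eef_pos: [0.6496, 0.1006, 0.2157]
eef_rot: [0.393, 3.114, 0.009]
wrist_force: [1.0, -1.1, -1.2]
finger_gap: 0.0468
```

```bash
python3 g.py w11; python3 fix.py .64 -.21 .2 75
```

```text
23.0 [0.65   0.0912 0.2166] [0.4057 3.1105 0.0046] [ 1.7 -9.   1.1] 0.0473
23.0 [0.65   0.0912 0.2166] yaw tooly 75.14 gap 0.0473 F [ 1.7 -9.   1.1]
shift mm [ -10.  -301.2  -16.6] turn deg [-0.13  0.29 -0.14]
```

View pics/w11.png

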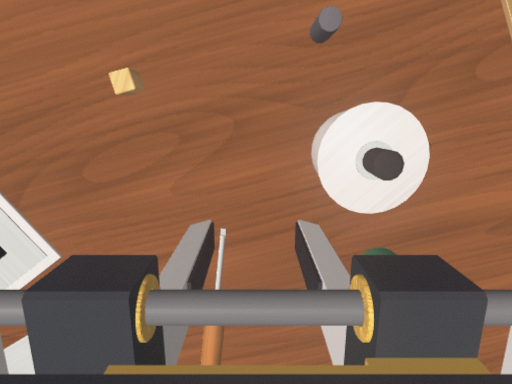

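>>> drive_tool(moves=[[0, -36, 0, 0, 0.1, 4.2, 0], [0, -36, 0, 0, 0.1, 4.2, 0], [0, -36, 0, 0, 0.1, 4.2, 0], [0, -36, 0, 0, 0, 4.2, 0], [0, -36, 0, 0, 0, 4.2, 0], [0, -36, 0, 0, 0, 4.2, 0], [0, -36, 0, 0, 0, 4.2, 0], [0, -25, 0, 0, 0, 4.2, 0], [0, 0, 0, 0, 0, 3, 0], [0, 0, 0, 0, 0, 0, 0], [0, 0, 0, 0, 0, 0, 0]])

```text
time: 23.92
eef_pos: [0.6471, -0.1999, 0.2289]
eef_rot: [-0.624, 3.075, 0.001]
wrist_force: [0.2, 0.2, 0.3]
finger_gap: 0.0466
```

```bash
python3 g.py w12; python3 fix.py .64 -.214 .2 112.5; python3 -c "
from station import env;print(env.observe()['joint_pos'].round(2))"
```

```text
23.9667 [ 0.6473 -0.1992  0.229 ] [-6.2540e-01  3.0742e+00  1.5000e-03] [0.  0.2 0.6] 0.0472
23.97 [ 0.6473 -0.1992  0.229 ] yaw tooly 113.0 gap 0.0472 F [0.  0.2 0.6]
shift mm [ -7.3 -14.8 -29. ] turn deg [-0.1   0.24 -0.5 ]
[-0.08  0.45  0.4   1.62 -0.19  1.11  2.34]
```

View pics/w12.png

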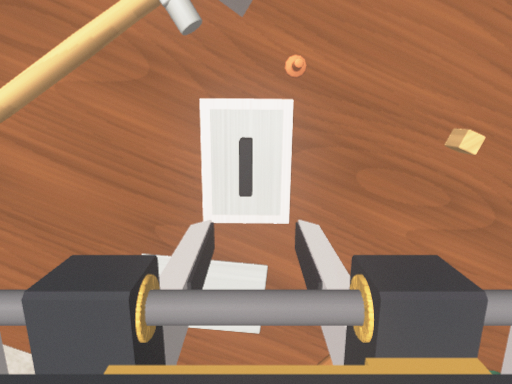

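```bash
python3 - <<'E'
from h import *
f=load('w12')
c=light_comp(f,206,160); 
(ctr,sz,a)=r=cv2.minAreaRect(c.astype(np.float32)); print(r)
a=cv2.approxPolyDP(cv2.convexHull(c.astype(np.float32)),4,True)[:,0]; print(a.tolist())
P=onz(f,a,.0155)[:,:2]; print(P.round(4).tolist(),P.mean(0))
for i in range(len(P)):
    e=P[(i+1)%len(P)]-P[i]; print(np.linalg.norm(e).round(4),np.degrees(np.arctan2(e[1],e[0])).round(2))
E
```

```text
((252.0, 231.0), (266.0, 222.0), 90.0)
[[200.0, 98.0], [293.0, 100.0], [363.0, 302.0], [363.0, 321.0], [343.0, 364.0], [165.0, 364.0], [145.0, 320.0], [141.0, 255.0]]
[[0.5916, -0.2866], [0.5543, -0.1932], [0.7426, -0.01], [0.7669, 0.0026], [0.8351, 0.0083], [0.9273, -0.2094], [0.8744, -0.2549], [0.7909, -0.2878]] [ 0.76039564 -0.15386888]
0.1005 111.79
0.2628 44.22
0.0274 27.52
0.0684 4.75
0.2364 -67.05
0.0698 -139.29
0.0898 -158.5
0.1993 179.66
```

```bash
python3 - <<'E'
from h import *
f=load('w12')
hsv=cv2.cvtColor(f['img'],cv2.COLOR_BGR2HSV)
m=((hsv[...,1]<60)&(hsv[...,2]>90)).astype(np.uint8)
L=[];Rr=[]
for y in range(106,200):
    x=np.nonzero(m[y,150:330])[0]+150; L.append((x.min()-.5,y));Rr.append((x.max()+.5,y))
T=[];B=[]
for x in range(210,285):
    y=np.nonzero(m[60:235,x])[0]+60; T.append((x,y.min()-.5));B.append((x,y.max()+.5))
def ln(pts):
    P=onz(f,pts,.0145)[:,:2].astype(np.float32); v=cv2.fitLine(P,cv2.DIST_HUBER,0,.01,.01).ravel(); return v
v=[ln(p) for p in(L,Rr,T,B)]
for q in v: print(np.degrees(np.arctan2(q[1],q[0])).round(2),q[2:].round(4))
def X(a,b):
    t=np.linalg.solve(np.c_[a[:2],-b[:2]],b[2:]-a[2:]); return a[2:]+t[0]*a[:2]
C=np.array([X(v[0],v[2]),X(v[1],v[2]),X(v[1],v[3]),X(v[0],v[3])]);print(C.round(4).tolist(),C.mean(0).round(4),np.linalg.norm(np.diff(C,axis=0),axis=1))
d=(hsv[...,2]<70).astype(np.uint8); k,l,st,c=cv2.connectedComponentsWithStats(d); i=l[165,246]
print(st[i],c[i],onz(f,c[i],.045).round(4),cv2.minAreaRect(np.argwhere(l==i)[:,::-1].astype(np.float32)))
E
```

```text
22.36 [ 0.6488 -0.2647]
22.35 [ 0.6136 -0.1685]
-68.1 [ 0.5723 -0.2414]
-68.02 [ 0.7009 -0.1793]
[[0.5911999940872192, -0.28839999437332153], [0.5529999732971191, -0.19339999556541443], [0.6847000122070312, -0.13920000195503235], [0.7229999899864197, -0.23409999907016754]] [ 0.638  -0.2138] [0.10236809 0.14240932 0.10234737]
[     0      0    512    384 185245] [256.76330805 183.67221248] [[ 0.649  -0.1958  0.045 ]] ((255.5, 191.5), (383.0, 511.0), 90.0)
```

>>> drive_tool(moves=[[-5, -8, -15, 0, 0.1, -0.5, 0], [-4, -7, -25, 0, 0.1, -0.3, 0], [0, 0, -30, 0, 0, 0, 0], [0, 0, -30, 0, 0, 0, 0], [0, 0, -15, 0, 0, 0, 0], [0, 0, 0, 0, 0, 0, 0], [0, 0, 0, 0, 0, 0, 0]])

```text
time: 24.55
eef_pos: [0.6414, -0.2044, 0.1135]
eef_rot: [-0.601, 3.077, 0.004]
wrist_force: [0.4, -0.3, -0.3]
finger_gap: 0.0469
```

```bash
python3 fix.py .638 -.2138 .046 112.1
```

```text
24.55 [ 0.6414 -0.2044  0.1135] yaw tooly 112.11 gap 0.0469 F [ 0.4 -0.3 -0.3]
shift mm [ -3.4  -9.4 -67.5] turn deg [-0.2   0.32 -0.01]
```

>>> drive_tool(moves=[[-3, -6, -5, -0.2, 0.3, 0, 0], [-1, -5, -15, 0, 0, 0, 0], [0, -2, -20, 0, 0, 0, 0], [0, 0, -10, 0, 0, 0, 0], [0, 0, 0, 0, 0, 0, 0]])

```text
time: 24.97
eef_pos: [0.6402, -0.2174, 0.0652]
eef_rot: [-0.603, 3.077, -0.004]
wrist_force: [-0.3, 0.8, -0.6]
finger_gap: 0.047
```

```bash
python3 fix.py .638 -.2138 .046 112.1
```

```text
24.97 [ 0.6402 -0.2174  0.0652] yaw tooly 112.18 gap 0.047 F [-0.3  0.8 -0.6]
shift mm [ -2.2   3.6 -19.2] turn deg [ 0.09  0.4  -0.08]
```

>>> drive_tool(moves=[[-2, 3.5, -6, 0, 0.3, 0, 0], [-1, 0, -7, 0, 0.1, 0, 0], [0, 0, -6, 0, 0, 0, 0], [0, 0, 0, 0, 0, 0, 0]])

```text
time: 25.3
eef_pos: [0.6375, -0.214, 0.0458]
eef_rot: [-0.603, 3.083, -0.003]
wrist_force: [-0.1, -0.0, -0.7]
finger_gap: 0.0471
```

```bash
python3 fix.py .638 -.2138 .046 112.1
```

```text
25.3 [ 0.6375 -0.214   0.0458] yaw tooly 112.14 gap 0.0471 F [-0.1 -0.  -0.7]
shift mm [0.5 0.2 0.2] turn deg [ 0.11  0.04 -0.04]
```

>>> drive_tool(moves=[[0, 0, 0, 0, 0, 0, -1], [0, 0, 0, 0, 0, 0, -1], [0, 0, 0, 0, 0, 0, -1], [0, 0, 0, 0, 0, 0, -1], [0, 0, 0, 0, 0, 0, -1], [0, 0, 0, 0, 0, 0, -1], [0, 0, 0, 0, 0, 0, -1]])

```text
time: 25.88
eef_pos: [0.6384, -0.2141, 0.0472]
eef_rot: [-0.603, 3.081, -0.004]
wrist_force: [1.1, -0.1, -2.2]
finger_gap: 0.0134
```

```bash
python3 fix.py .638 -.2138 .046 112.1
```

```text
25.88 [ 0.6384 -0.2141  0.0472] yaw tooly 112.15 gap 0.0134 F [ 1.1 -0.1 -2.2]
shift mm [-0.4  0.3 -1.2] turn deg [ 0.12  0.15 -0.05]
```

>>> drive_tool(moves=[[0, 0, 10, 0, 0, 0, -1], [0, 0, 25, 0, 0, 0, -1], [0, 0, 35, 0, 0, 0, -1], [0, 0, 35, 0, 0, -3, -1], [-5, 0, 35, 0, 0, -5, -1], [-15, -3, 20, 0, 0, -5, -1], [-20, -4, 0, 0, 0, -5, -1], [-20, -4, 0, 0, 0, -5, -1], [-15, -4, 0, 0, 0, -5, -1], [0, 0, 0, 0, 0, -4, -1], [0, 0, 0, 0, 0, 0, -1], [0, 0, 0, 0, 0, 0, -1]])

```text
time: 26.88
eef_pos: [0.5574, -0.2298, 0.2223]
eef_rot: [0.31, 3.119, 0.005]
wrist_force: [-0.0, 1.0, -1.0]
finger_gap: 0.0134
```

```bash
python3 g.py w13; python3 fix.py .43 -.31 .2 79.5
```

```text
26.9333 [ 0.5577 -0.2297  0.2222] [0.309  3.1192 0.0054] [ 0.1 -0.5 -1.1] 0.0139
26.93 [ 0.5577 -0.2297  0.2222] yaw tooly 78.69 gap 0.0139 F [ 0.1 -0.5 -1.1]
shift mm [-127.7  -80.3  -22.2] turn deg [-0.16  0.42  0.82]
```

View pics/w13.png

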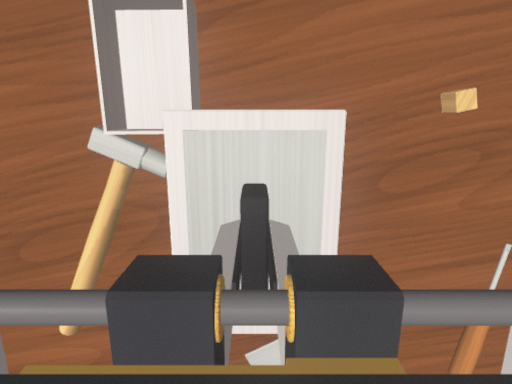

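>>> drive_tool(moves=[[-15, 8, 0, 0, 0.2, 0.4, -1], [-20, 10, 0, 0, 0.1, 0.4, -1], [-20, 10, 0, 0, 0.1, 0, -1], [0, 0, 0, 0, 0, 0, -1], [0, 0, 0, 0, 0, 0, -1]])

```text
time: 27.35
eef_pos: [0.5026, -0.2001, 0.2221]
eef_rot: [-0.264, -3.13, -0.002]
wrist_force: [0.8, -0.8, -1.4]
finger_gap: 0.0136
```

```bash
python3 g.py w14; python3 fix.py .43 -.31 .2 79.5
```

```text
27.4 [ 0.5026 -0.2003  0.222 ] [-2.6530e-01 -3.1293e+00 -2.2000e-03] [-0.1 -0.4 -1.9] 0.0138
27.4 [ 0.5026 -0.2003  0.222 ] yaw tooly 80.31 gap 0.0138 F [-0.1 -0.4 -1.9]
shift mm [ -72.6 -109.7  -22. ] turn deg [-0.09 -0.06 -0.81]
```

View pics/w14.png

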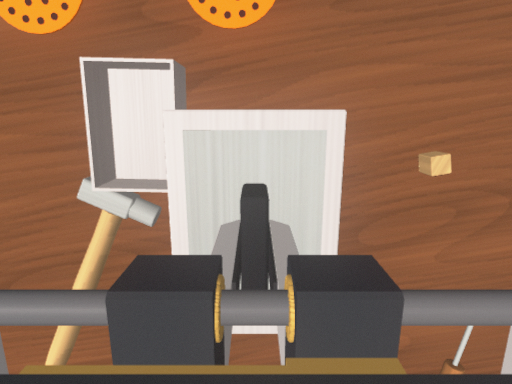

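```bash
python3 - <<'E'
from h import *
f=load('w14')
im=f['img']; cv2.imwrite('pics/tinz.png',cv2.resize(im[40:215,60:200],None,fx=4,fy=3.4,interpolation=cv2.INTER_CUBIC)[:600,:800])
hsv=cv2.cvtColor(im,cv2.COLOR_BGR2HSV)
m=((hsv[...,1]<60)&(hsv[...,2]>130)).astype(np.uint8)
L=[(np.nonzero(m[y,70:130])[0].min()+69.5,y) for y in range(66,172)]
T=[(x,np.nonzero(m[45:110,x])[0].min()+44.5) for x in range(88,170)]
B=[(x,np.nonzero(m[150:196,x])[0].max()+150.5) for x in range(108,162)]
Rt=[(max(k for k in range(160,190) if m[y,k])+.5,y) for y in range(64,80)]
def ln(pts,z=.055):
    P=onz(f,pts,z)[:,:2].astype(np.float32); return cv2.fitLine(P,cv2.DIST_HUBER,0,.01,.01).ravel()
v=[ln(p) for p in(L,T,B)]
for n,q in zip('LTB',v): print(n,np.degrees(np.arctan2(q[1],q[0])).round(2),q[2:].round(4))
print('Rt',np.c_[Rt][::4].tolist())
def X(a,b):
    t=np.linalg.solve(np.c_[a[:2],-b[:2]],b[2:]-a[2:]); return a[2:]+t[0]*a[:2]
A=X(v[0],v[1]);Bc=X(v[0],v[2]); print(A,Bc,'len',np.linalg.norm(A-Bc))
u=(Bc-A)/np.linalg.norm(Bc-A); n=np.array([-u[1],u[0]]); c=(A+Bc)/2
if n@(np.array([.5,-.2])-c)<0:n=-n
print('centre',c+n*.043,'angle',np.degrees(np.arctan2(u[1],u[0])))
print(onz(f,[(175,61)],.055))
# side-camera check
g=load('side2')
q=[(349.3,236),(300,249.3),(319,276),(370,259)]; Q=onz(g,q,.055)[:,:2];print(Q.round(4).tolist(),Q.mean(0))
E
```

```text
L -10.83 [ 0.4119 -0.349 ]
T 78.86 [ 0.3645 -0.2978]
B 86.39 [ 0.4905 -0.3214]
Rt [[173.5, 64.0], [173.5, 68.0], [173.5, 72.0], [173.5, 76.0]]
[ 0.35644284 -0.3384222 ] [ 0.48786885 -0.36356935] len 0.13381022
centre [ 0.4302369  -0.30876195] angle -10.832087
[[ 0.3754466  -0.25201144  0.055     ]]
[[0.4955, -0.2811], [0.375, -0.2546], [0.3559, -0.3389], [0.4787, -0.3608]] [ 0.42624604 -0.30886645]
```

View pics/tinz.png

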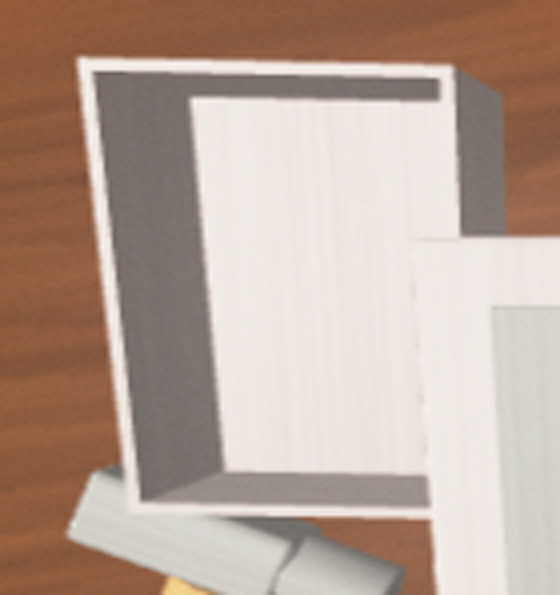

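>>> drive_tool(moves=[[-15, -22, 0, 0, 0, -0.5, -1], [-20, -28, 0, 0, 0, -0.5, -1], [-20, -28, 0, 0, 0, -0.3, -1], [-15, -22, 0, 0, 0, 0, -1], [-3, -5, -10, 0, 0, 0, -1], [0, 0, 0, 0, 0, 0, -1], [0, 0, 0, 0, 0, 0, -1]])

```text
time: 27.98
eef_pos: [0.4317, -0.3107, 0.2127]
eef_rot: [0.284, 3.128, -0.004]
wrist_force: [0.2, 0.4, -1.1]
finger_gap: 0.0136
```

```bash
python3 fix.py .427 -.3078 .12 79
```

```text
27.98 [ 0.4317 -0.3107  0.2127] yaw tooly 79.61 gap 0.0136 F [ 0.2  0.4 -1.1]
shift mm [ -4.7   2.9 -92.7] turn deg [ 0.14  0.01 -0.61]
```

>>> drive_tool(moves=[[-3, 2, -15, 0.1, 0, -0.4, -1], [-2, 1, -20, 0, 0, -0.2, -1], [0, 0, -25, 0, 0, 0, -1], [0, 0, -15, 0, 0, 0, -1], [0, 0, 0, 0, 0, 0, -1], [0, 0, 0, 0, 0, 0, -1]])

```text
time: 28.48
eef_pos: [0.4337, -0.3048, 0.1372]
eef_rot: [0.286, 3.125, -0.003]
wrist_force: [0.5, 0.3, -1.1]
finger_gap: 0.0138
```

```bash
python3 fix.py .427 -.3078 .11 79
```

```text
28.48 [ 0.4337 -0.3048  0.1372] yaw tooly 79.53 gap 0.0138 F [ 0.5  0.3 -1.1]
shift mm [ -6.7  -3.  -27.2] turn deg [ 0.11  0.17 -0.53]
```

>>> drive_tool(moves=[[-5, -2, -5, 0.1, 0.1, -0.4, -1], [-3, -1, -10, 0, 0.1, -0.2, -1], [0, 0, -8, 0, 0, 0, -1], [0, 0, 0, 0, 0, 0, -1]])

```text
time: 28.82
eef_pos: [0.4279, -0.3077, 0.115]
eef_rot: [0.299, 3.124, -0.001]
wrist_force: [0.4, 1.3, -1.6]
finger_gap: 0.014
```

```bash
python3 fix.py .427 -.3078 .0895 79;  python3 g.py w15;python3 - <<'E'
from h import *
from station import vision
for n in ['scene','side']:
    f=vision.grab_frame(n); pickle.dump(f,open(n+'4.pkl','wb'))
    a=(130,90,110,100) if n=='scene' else (270,190,140,120)
    cv2.imwrite(f'pics/{n}4.png',cv2.resize(f['img'][a[1]:a[1]+a[3],a[0]:a[0]+a[2]],None,fx=5,fy=5,interpolation=cv2.INTER_CUBIC))
E
```

```text
28.82 [ 0.4279 -0.3077  0.115 ] yaw tooly 79.05 gap 0.014 F [ 0.4  1.3 -1.6]
shift mm [ -0.9  -0.1 -25.5] turn deg [ 0.06  0.16 -0.05]
28.8667 [ 0.4279 -0.3079  0.1156] [ 2.9960e-01  3.1241e+00 -1.5000e-03] [-1.3  0.   0. ] 0.0138
```

View pics/scene4.png

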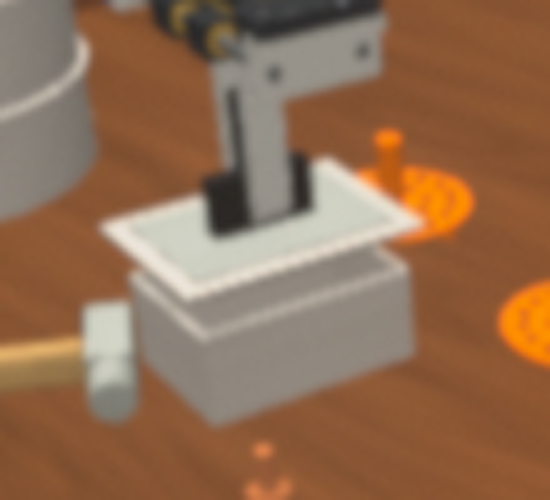

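View pics/side4.png

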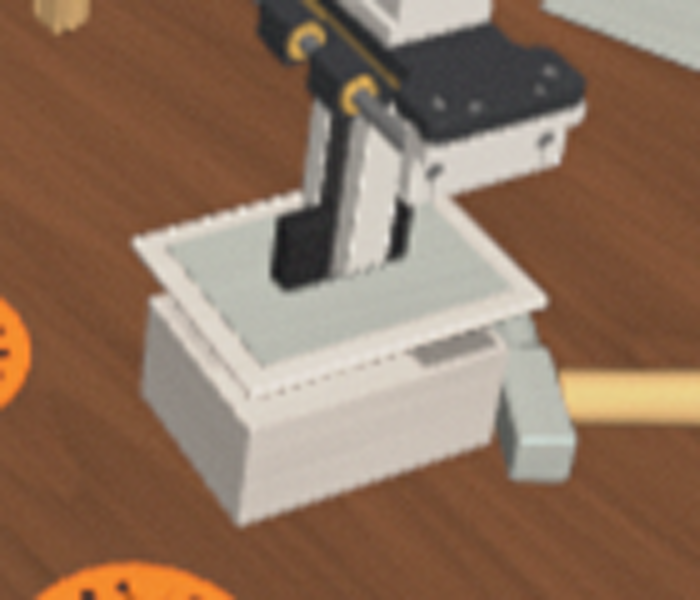

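View pics/w15.png

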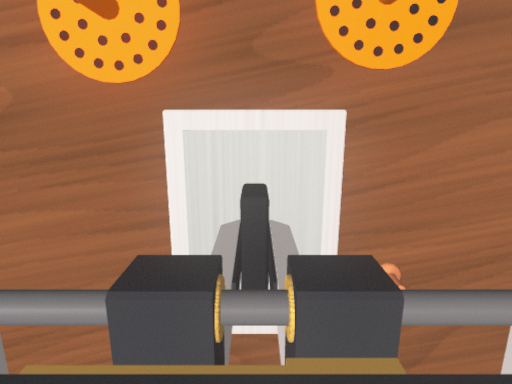

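```bash
python3 - <<'E'
from h import *
z=.1153-.0465+.0145
def go(n,off,lid,tin):
    f=load(n); o=np.array(off)
    for nm,p,zz in(('lid',lid,z),('tin',tin,.055)):
        P=onz(f,np.array(p)/5.+o,zz)[:,:2]; print(n,nm,P.round(4).tolist(),'mid(diag)',((P[0]+P[1])/2).round(4),[np.degrees(np.arctan2(*(P[2]-P[0])[::-1])).round(1), np.linalg.norm(P[2]-P[0]).round(3),np.linalg.norm(P[2]-P[1]).round(3)])
go('scene4',(130,90),[(425,222),(103,228),(188,297)],[(411,266),(132,275),(207,338)])
go('side4',(270,190),[(547,301),(134,241),(258,397)],[(505,340),(148,300),(245,427)])
E
```

```text
scene4 lid [[0.3686, -0.2448], [0.49, -0.3671], [0.5064, -0.2728]] mid(diag) [ 0.4293 -0.3059] [np.float64(-11.5), np.float64(0.141), np.float64(0.096)]
scene4 tin [[0.373, -0.2535], [0.4826, -0.3584], [0.4976, -0.2743]] mid(diag) [ 0.4278 -0.3059] [np.float64(-9.5), np.float64(0.126), np.float64(0.085)]
side4 lid [[0.4882, -0.3722], [0.3698, -0.2472], [0.351, -0.3484]] mid(diag) [ 0.429  -0.3097] [np.float64(170.2), np.float64(0.139), np.float64(0.103)]
side4 tin [[0.4827, -0.3598], [0.3728, -0.2559], [0.357, -0.3376]] mid(diag) [ 0.4278 -0.3078] [np.float64(170.0), np.float64(0.128), np.float64(0.083)]
```

>>> drive_tool(moves=[[-1, 0, -6, 0, 0.1, 0, -1], [-0.5, 0, -6, 0, 0.1, 0, -1], [0, 0, -5, 0, 0, 0, -1], [0, 0, -3, 0, 0, 0, -1], [0, 0, 0, 0, 0, 0, -1]])

```text
time: 29.38
eef_pos: [0.4273, -0.3083, 0.095]
eef_rot: [0.299, 3.125, -0.003]
wrist_force: [-0.7, 0.5, -2.2]
finger_gap: 0.014
```

```bash
python3 fix.py .427 -.3075 .0895 79
```

```text
29.38 [ 0.4273 -0.3083  0.095 ] yaw tooly 79.05 gap 0.014 F [-0.7  0.5 -2.2]
shift mm [-0.3  0.8 -5.5] turn deg [ 0.11  0.09 -0.05]
```

>>> drive_tool(moves=[[-0.5, 0.5, -2.5, 0.1, 0.1, 0, -1], [0, 0, -2, 0, 0, 0, -1], [0, 0, -1.5, 0, 0, 0, -1], [0, 0, 0, 0, 0, 0, -1]])

```text
time: 29.72
eef_pos: [0.4273, -0.3081, 0.0897]
eef_rot: [0.3, 3.126, 0.001]
wrist_force: [0.1, 0.2, -1.6]
finger_gap: 0.0138
```

```bash
python3 fix.py .427 -.3075 .0895 79
```

```text
29.72 [ 0.4273 -0.3081  0.0897] yaw tooly 79.03 gap 0.0138 F [ 0.1  0.2 -1.6]
shift mm [-0.3  0.6 -0.2] turn deg [-0.03  0.05 -0.03]
```

>>> drive_tool(moves=[[0, 0, -2, 0, 0, 0, -1], [0, 0, -1, 0, 0, 0, -1]])

```text
time: 29.88
eef_pos: [0.428, -0.3084, 0.0888]
eef_rot: [0.3, 3.124, 0.003]
wrist_force: [-10.6, 6.5, 28.4]
finger_gap: 0.0138
```

>>> drive_tool(moves=[[0, 0, 0.5, 0, 0, 0, -1], [0, 0, 0, 0, 0, 0, 0], [0, 0, 0, 0, 0, 0, 0], [0, 0, 0, 0, 0, 0, 0], [0, 0, 0, 0, 0, 0, 0], [0, 0, 15, 0, 0, 0, 0], [0, 0, 30, 0, 0, 0, 0], [0, 0, 30, 0, 0, 0, 0], [0, 0, 25, 0, 0, 0, 0], [15, 20, 20, 0, 0, 0, 0], [25, 25, 0, 0, 0, 0, 0], [20, 20, 0, 0, 0, 0, 0]])

```text
time: 30.88
eef_pos: [0.4842, -0.2461, 0.2144]
eef_rot: [0.318, 3.124, 0.002]
wrist_force: [0.1, 0.7, -0.8]
finger_gap: 0.0469
```

>>> drive_tool(moves=[[0, 0, 0, 0, 0, 0, 0], [0, 0, 0, 0, 0, 0, 0], [0, 0, 0, 0, 0, 0, 0]])

```text
time: 31.13
eef_pos: [0.4886, -0.2411, 0.2148]
eef_rot: [0.305, 3.124, 0.003]
wrist_force: [0.4, -0.4, -0.3]
finger_gap: 0.0468
```

```bash
python3 g.py w16;python3 - <<'E'
from h import *
from station import vision
for n in ['scene','side']:
    f=vision.grab_frame(n); pickle.dump(f,open(n+'5.pkl','wb'))
    cv2.imwrite(f'pics/{n}5f.png',f['img'])
    A={'scene':[(130,90,110,100),(230,190,110,160),(340,190,120,160)],'side':[(280,190,110,120),(150,90,90,110),(240,90,90,110)]}[n]
    cv2.imwrite(f'pics/{n}5.png',np.hstack([cv2.resize(f['img'][y:y+h,x:x+w],(260,int(h*260/w)),interpolation=cv2.INTER_CUBIC)[:236] for x,y,w,h in A]) if 0 else np.hstack([cv2.copyMakeBorder(q:=cv2.resize(f['img'][y:y+h,x:x+w],(260,int(h*260/w)),interpolation=cv2.INTER_CUBIC),0,400-q.shape[0],0,4,cv2.BORDER_CONSTANT) for x,y,w,h in A]))
E
```

```text
31.1833 [ 0.4882 -0.2415  0.2147] [3.063e-01 3.124e+00 2.900e-03] [-0.  -0.8  0.3] 0.0469
```

View pics/w16.png

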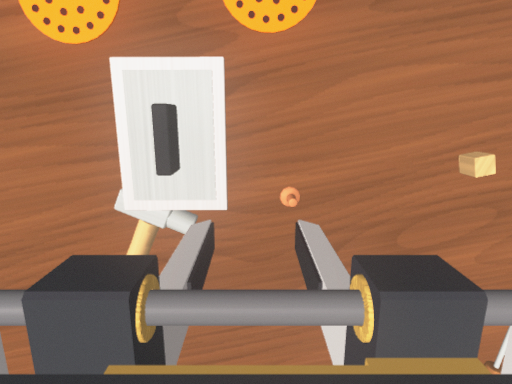

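View pics/scene5.png

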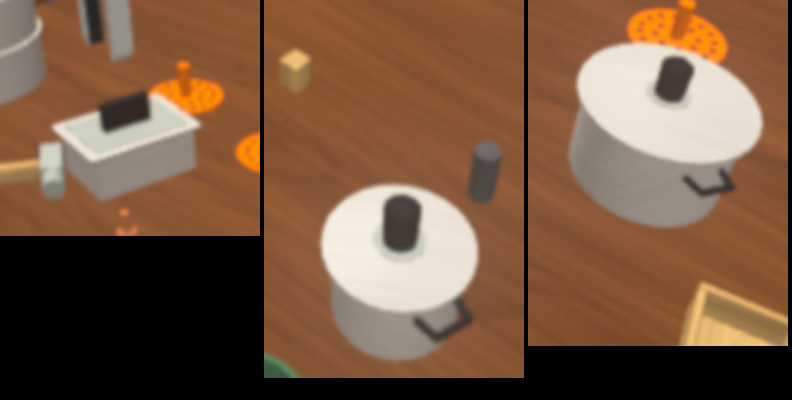

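View pics/side5.png

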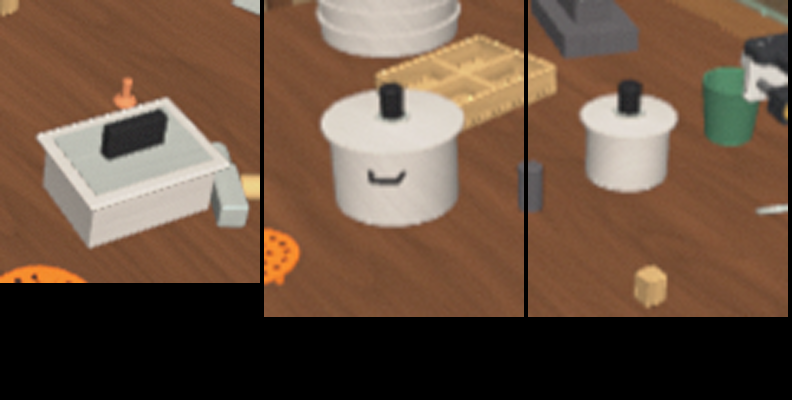

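```bash
python3 - <<'E'
from h import *
s=load('scene5');d=load('side5');w=load('w16')
def dark(f,x0,x1,y0,y1):
    hsv=cv2.cvtColor(f['img'],cv2.COLOR_BGR2HSV); m=(hsv[y0:y1,x0:x1,2]<75); p=np.argwhere(m)[:,::-1]+[x0,y0]; return p.mean(0),len(p)
for nm,a,b,e in(('LP',(395,420,210,240),(185,210,115,135),.109),('SP',(275,300,265,300),(268,285,112,132),.089),('TIN',(165,205,125,150),(315,355,225,262),.0765)):
    pa,na=dark(s,*a);pb,nb=dark(d,*b); P,r=tri(s,pa,d,pb); print(nm,pa.round(1),na,pb.round(1),nb,P.round(4),'gap',r.round(4),'expect z',e)
c=light_comp(w,130,70)
q=cv2.approxPolyDP(cv2.convexHull(c[c[:,1]<212].astype(np.float32)),5,True)[:,0];print(q.tolist())
q=np.array([(110.5,56.5),(223,56.5),(227.5,210),(124,210)]);P=onz(w,q,.059)[:,:2];print(P.mean(0),[np.linalg.norm(P[i]-P[i-1]).round(4) for i in range(4)])
for n,x,y in (('scene5',265,285),('scene5',380,235)):
    f=load(n); c=light_comp(f,x,y);h=cv2.convexHull(c.astype(np.float32)); c=c[[cv2.pointPolygonTest(h,(float(p[0]),float(p[1])),True)<1.5 for p in c]]
    z=.0665 if x==265 else .0865; k=c[c[:,1]<(305 if x==265 else 250)]; print(circ(onz(f,k,z)))
E
```

```text
LP [406.3 227.9] 143 [193.7 124.5] 82 [0.4221 0.3048 0.1081] gap 0.0037 expect z 0.109
SP [287.7 284.4] 227 [274.6 122.8] 73 [0.6529 0.2158 0.0907] gap 0.0016 expect z 0.089
TIN [182.2 136.7] 203 [336.1 246.5] 362 [ 0.4284 -0.3091  0.0766] gap 0.0029 expect z 0.0765
[[223.0, 57.0], [227.0, 208.0], [115.0, 209.0], [109.0, 58.0]]
[ 0.42737309 -0.30731035] [np.float64(0.1415), np.float64(0.0995), np.float64(0.1416), np.float64(0.1022)]
(array([0.6510357 , 0.21345118, 0.05157434]), np.float64(0.000544192176967529))
(array([0.42093485, 0.30341166, 0.07279923]), np.float64(0.0009174041511209707))
```

All heights match the seated values. The gripper is clear and open, so I'm handing in.

```bash
python3 -c "
from station import env;o=env.observe();print(o['time'],o['qd'].round(3),o['wrist_force']);print(env.sign_off())"
```

```text
31.2833 [ 0.003 -0.001  0.001 -0.003  0.001  0.001 -0.002] [-0.90042694 -1.31076158 -0.78529012]
the job is handed in; nothing more can be done
None
```

The job is done and handed in at 31.3 s. The rack stands on the floor of the large pot, and both pots and the tin are closed with their own lids. Each part was lowered to contact before release. The gripper is open and clear of everything.

- **Rack:** It was checked from above before the lid went on, and it stood upright and central on the floor of the large pot.
- **Lid heights:** I triangulated each knob or handle from two cameras. They came out at 108 mm (large pot), 91 mm (small pot) and 77 mm (tin), against 109, 89 and 76.5 mm expected when seated.
- **Seating:** The pictures show all three lids flat all the way round and the vessels upright where they were. The tin lid's fitted outline agreed with the tin's measured centre to about 1 mm.
- **Disagreements:** The two-camera rays missed each other by 1.6 to 3.7 mm. The fixed cameras and the wrist camera differed by up to about 8 mm on the pot centres, so I used the wrist values.
- **Forces:** On contact the wrist force peaked at about 50 N (large lid), below the 120 N limit.

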